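# Close up a batch of snowshoe cleats on the bar fixture

### The job

Wind the handwheel back until the follower carriage is against its rear stop, then drape every cleat over the horizontal bar, between the rubber pad and the end stop. Then wind the follower in until the pad has closed the whole row up against the end stop and its spring has just begun to give, never squeezing the pad back by more than 10 mm of its spring travel. Let go and leave the other things on the bench where they are.

Things in the scene. Friction and masses are not known exactly. Their poses are not given: they have to be found in the camera images.
- cleat1: A snowshoe cleat: a folded aluminium channel, an inverted U standing on its two toothed steel edges. 56 mm wide across the U (its x axis), 50 mm long (its y axis), 54 mm tall; walls and top 4 mm, so 48 mm clear inside; about 100 g. Origin: middle of its underside (level of the tooth tips), z up. Two to four of the cleats are present.
- cleat2: A snowshoe cleat: a folded aluminium channel, an inverted U standing on its two toothed steel edges. 56 mm wide across the U (its x axis), 50 mm long (its y axis), 54 mm tall; walls and top 4 mm, so 48 mm clear inside; about 100 g. Origin: middle of its underside (level of the tooth tips), z up. Two to four of the cleats are present.
- cleat3: A snowshoe cleat: a folded aluminium channel, an inverted U standing on its two toothed steel edges. 56 mm wide across the U (its x axis), 50 mm long (its y axis), 54 mm tall; walls and top 4 mm, so 48 mm clear inside; about 100 g. Origin: middle of its underside (level of the tooth tips), z up. Two to four of the cleats are present.
- cleat4: A snowshoe cleat: a folded aluminium channel, an inverted U standing on its two toothed steel edges. 56 mm wide across the U (its x axis), 50 mm long (its y axis), 54 mm tall; walls and top 4 mm, so 48 mm clear inside; about 100 g. Origin: middle of its underside (level of the tooth tips), z up. Two to four of the cleats are present.
- bar_mid (a point): Bar fixture on the bench: a level steel bar 36 mm wide, 24 mm deep, 66 mm free below it. This point: middle of its top face, 105 mm up, 120 mm from the end stop. y: along the bar to the end stop; x: level, across it; z up. A draped cleat rests with its top wall on the bar, its width across the bar, its origin 50 mm below the bar's top. The gearbox and handwheel stand at the -y end.
- stop_face (a point): A point on the end stop's face that looks towards the follower, above the middle of the bar and on its top (105 mm up). The end stop: a fixed grey block 72 mm wide, from 40 to 110 mm above the bench; same axes as bar_mid.
- endstop: The end stop block itself; origin at the lower edge of its face, 40 mm above the bench.
- pad_face (a point): A point on the face of the follower's rubber pad that looks towards the end stop, above the middle of the bar and on its top (105 mm up); same axes as bar_mid. The pad is a plate 72 mm wide, from 40 to 110 mm above the bench, 12 mm thick, on the bar, carried by springs in front of the grey carriage. With the carriage fully back it is 235 mm from the end stop.
- carriage (a joint): Travel of the follower carriage along the bar, m: 0 against its rear stop, up to 0.150 towards the end stop. It is driven only by the handwheel, 30 mm a turn, and stays where it is left.
- pad (a joint): How far the pad is pushed back on its springs into the carriage, m: 0 free, 0.014 bottomed. The spring gives 2.5 N per mm. Sliding a row of cleats along the bar already pushes it back 1 to 3 mm before they meet the end stop. The open gap between pad and carriage shows it: 16 mm when free.
- wheel (a joint): Angle of the handwheel, rad, growing clockwise seen from above: 0 with the carriage fully back, 31.4 (five turns) at full travel. Clockwise winds the follower in, towards the end stop. It turns stiffly (0.15 N m) and holds its place.
- wheel_axis (a point): A point on the handwheel's upright axis, 205 mm above the bench, at the height of the middle of its handle. The wheel is a level steel wheel of 114 mm diameter, its rim's top 167 mm above the bench.
- handle_mid (a point): Middle of the handwheel's handle: an upright black grip 27 mm in diameter and 58 mm tall (170 to 228 mm above the bench), 45 mm from the wheel's axis. It spins freely about its own axis, so it can be held tight from above and led round without turning the gripper.
- jar: A closed jar, 52 mm in diameter, 60 mm tall, standing among the cleats; to be left where it is. Origin: underside centre.
- mallet: A hammer lying on the bench; to be left where it is.
- driver: A screwdriver lying behind the fixture; to be left where it is.
- spanner: A spanner lying on the bench; to be left where it is.
- smallbin: An open plastic parts bin, 120 by 90 by 50 mm; to be left where it is.
- heelplate: A flat aluminium plate, 120 by 50 by 6 mm; to be left where it is.
Things that resemble listed ones, but are neither listed nor needed, are in the scene too. Leave any turquoise look-alike of the cleat3 alone.

How it is judged:
By the outcome, as a careful person would: the job done as asked, in the order asked, and still so for the second after the job is handed in, with the robot touching nothing.
Of cleat1, cleat2, cleat3, cleat4 only 2 to 4 are there at a start; the rules pass over those that are not, and their reading is None.
At some moment in a run one of cleat1, cleat2, cleat3, cleat4 may be knocked a few centimetres aside while the robot is not near it.
It also fails if it takes over 200 s, if anything falls off the work surface, if the arm or the gripper's body presses on something with over 40 N, if the wrist force passes 120 N, or if a joint passes its speed limit or range.

### The arm

A 7-joint arm with a two-finger parallel gripper is mounted at the origin on the work surface. World frame = base frame: x ahead of the robot, y to its left, z up, the work surface at z = 0. Lengths are in m, angles in rad, forces in N, time in s.
With the tool pointing down it reaches from about 0.425 to 0.875 m from the base axis. Payload 8.4 kg.
Tool frame: the origin (TCP) lies midway between the tips of the shut fingers; the grasp point (between the pads) lies 19 mm behind it; x points along the fingers, z is the direction in which the jaws open and shut, and the axes are right-handed (so a half turn about x gives the same grasp; the last joint's range is limited). The gripper opens to 87 mm and grips with 3 to 60 N. Pads are 19 mm wide; open, the fingers measure 117 mm over their backs; the gripper's body (75 mm by 190 mm) begins 51 mm behind the grasp point.
Start: joints at [1.004, 0.333, 0.04, 1.465, -0.013, 1.343, -0.059], TCP at [0.293, -0.58, 0.223] pointing down, gripper open.
Joint ranges: [-2.58, 2.58], [-0.38, 2.09], [-1.3, 1.39], [0.25, 2.4], [-1.5, 4.64], [0.08, 2.09], [-2.65, 2.65]. Speed limits (rad/s): [2.22, 2.22, 2.79, 2.79, 3.14, 3.14, 3.14].

### API

Orientations are given as a rotation vector (axis times angle).
In Python, from plant import robot, vision, ticket gives the robot as it stands. The module is installed in compiled form; this text tells all that it offers.
- The arm moves only by the tool arm_command, never from a script. Its argument "deltas" is a list of rows, each a list of 2 entries, a list of its own where there are three numbers: the shift along the world's x, y, z in mm, then the turn, a rotation vector about the world's x, y, z in rad. A call has exactly 5 rows; each row shifts and turns the commanded pose from where the row before left it; what a row does not reach is not made up. A row lasts 1/8 s, in which the tool goes at most 62.5 mm and 10.7 degrees, less where a joint would pass 70% of its speed; a pose out of reach is approached as far as the arm can. A call with a gripper value outside its range is refused whole. "gripper" is the finger opening in mm, from 0 to 87, set as the call begins (left out, the last holds). The fingers move at their own pace and stop on an object; "newtons" is the grip in N (left out, the last holds). Time passes only in rows, so rows that do not move let the fingers close, or fill a call up. It gives the time, the measured TCP pose, the force and the opening at its end, in the units of the state.
- robot.sense(): the state, without advancing time (a new reading comes with each control period).
- vision.snapshot(name): name is "side" or "top" or "wrist"; returns (picture, depth): 400x640x3 uint8, red, green, blue; 400x640 float32, m along the optical axis (not along the pixel's ray), 0 where there is no reading.
- vision.calibration(name): a dict with "fov_y" (degrees; the focal length in pixels is half the picture's height over the tangent of half this angle, whatever the lens; pixels are square), "cx", "cy" (the principal point, pixels), "R" (3x3) and "t" (3): a world point X has camera coordinates R X + t. Camera axes: x right, y down, z forward; pixel columns grow to the right and rows downward; lengths in m; the calibration is good to about 2 mm. A picture is of the moment at which its call begins: read the wrist's pose just before it. calibration takes no time and is no camera call; for the wrist camera it gives the pose at the moment of the call.
- ticket.finish_job(): hands the job in, once; it reports no verdict.
Trained networks look in the newest picture that a camera, given by its name, has taken for a name from the list of things; names that differ only in an ending like _2 or _b are one class to them, and where a whole thing is asked for, a point or a joint stands for the part that bears it (a point fixed in the world has none). Each returns a list of dicts, best first, with "p" (0 to 1); they miss things now and then, are a little off and sometimes report something else, mostly with a low value. They report only what shows in the picture. A call takes as long as a camera call. They do not tell look-alikes from the thing itself.
- vision.silhouettes(name, camera): "pixels" (400x640 bool, what is visible of it) and "centre" ([column, row] in pixels, amid what is visible of it).
The state is a dict: "time_s": time; "qpos": joint angles; "joint_vel": joint speeds; "joint_efforts": joint torques, N m; "tcp_pos": TCP position; "orientation": TCP orientation; "force": force on the tool from outside, world axes, zero at the start; "wrist_torque": the same for the moment, N m; "width": finger opening in m.
Only numpy, scipy, OpenCV 4.12 (cv2) and the standard library are available. Lean on these libraries where they do the work, as an engineer would, in place of code of your own. Each camera call takes 0.05 s, during which the arm holds its last target.

## Working session

There is one attempt and no reset: what is moved stays moved. The work goes in short steps, Python scripts to look and compute and a tool call to move; the robot and the scene stay as the last step left them, time stands still between calls to the robot, and variables do not carry over. Pictures are saved under pics/ and viewed, and the job is handed in when it is done.

Besides the shell and the picture viewer there is one more tool, called after "Emit:" as a command line: name --argument value ..., lists and objects as JSON in quotes. arm_command: Moves the arm, as the interface text tells. Its arguments: {"type":"object","properties":{"deltas":{"type":"array"},"gripper":{"type":"number"},"newtons":{"type":"number"}},"required":["deltas"]}

```bash
mkdir -p pics; cat > h.py <<'E'
import numpy as np, cv2
from plant import robot, vision, ticket
def K(c):
    f=200/np.tan(np.radians(c['fov_y'])/2); return f,c['cx'],c['cy']
def w2p(name,X,c=None):
    c=c or vision.calibration(name); f,cx,cy=K(c)
    P=np.asarray(X)@np.array(c['R']).T+np.array(c['t']); return np.stack([cx+f*P[...,0]/P[...,2],cy+f*P[...,1]/P[...,2]],-1)
def cloud(name,d,c=None):
    c=c or vision.calibration(name); f,cx,cy=K(c)
    v,u=np.mgrid[0:400,0:640]
    P=np.stack([(u-cx)/f*d,(v-cy)/f*d,d],-1)
    return (P-np.array(c['t']))@np.array(c['R'])
def snap(name,fn):
    p,d=vision.snapshot(name); cv2.imwrite('pics/'+fn,p[...,::-1]); np.save('pics/'+fn+'.npy',d); return p,d
E
python3 - <<'E'
from h import *
s=robot.sense(); print({k:np.round(v,3) for k,v in s.items()})
for n in ('top','side','wrist'):
    p,d=snap(n,n+'0.png'); c=vision.calibration(n); print(n,{k:np.round(v,3).tolist() for k,v in c.items()})
E
```

```text
{'time_s': np.float64(0.0), 'qpos': array([ 1.004,  0.334,  0.04 ,  1.466, -0.013,  1.343, -0.059]), 'joint_vel': array([ 0.   , -0.001, -0.   , -0.   ,  0.001,  0.001,  0.   ]), 'joint_efforts': array([ 1.0000e-03, -6.5636e+01,  1.3360e+00, -4.0380e+01, -6.0000e-02,
        4.5000e-02,  0.0000e+00]), 'tcp_pos': array([ 0.293, -0.58 ,  0.222]), 'orientation': array([ 0.859,  1.396, -0.858]), 'force': array([-0.106, -0.597, -0.353]), 'wrist_torque': array([ 0.012, -0.008, -0.007]), 'width': np.float64(0.087)}
top {'fov_y': 55.09, 'cx': 314.077, 'cy': 202.09, 'R': [[-0.014, -1.0, 0.012], [-0.992, 0.012, -0.125], [0.125, -0.014, -0.992]], 't': [0.011, 0.557, 1.274]}
side {'fov_y': 47.548, 'cx': 320.711, 'cy': 200.533, 'R': [[-0.994, -0.107, -0.016], [-0.068, 0.73, -0.68], [0.084, -0.675, -0.733]], 't': [0.535, 0.125, 1.375]}
wrist {'fov_y': 61.16, 'cx': 315.239, 'cy': 200.436, 'R': [[0.451, -0.892, -0.002], [-0.863, -0.437, 0.256], [-0.229, -0.113, -0.967]], 't': [-0.649, -0.031, 0.391]}
```

View pics/top0.png

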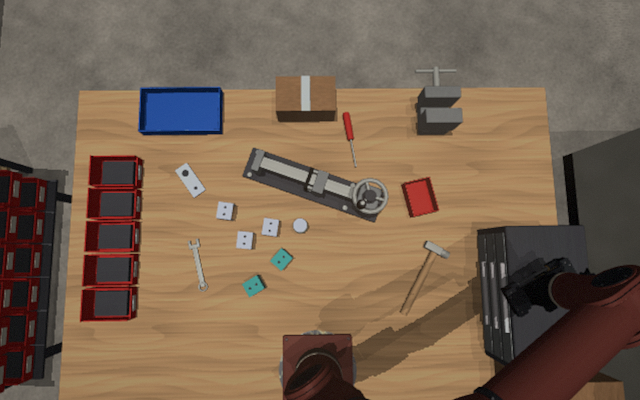

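View pics/side0.png

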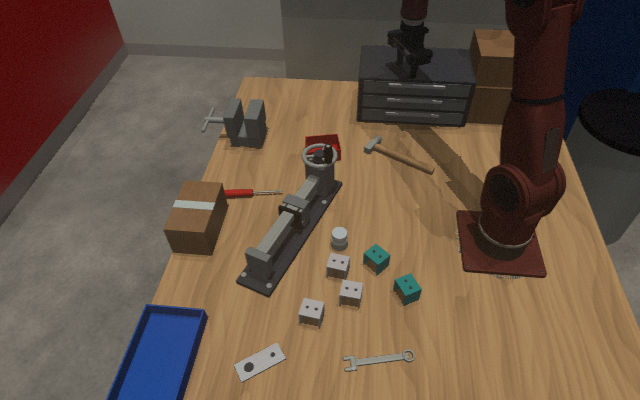

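```bash
python3 - <<'E'
from h import *
for n in ('top','side'):
    p,d=vision.snapshot(n); W=cloud(n,d)
    for nm in ('cleat1','jar','endstop','carriage','pad','wheel','handle_mid','bar_mid','pad_face'):
        for r in vision.silhouettes(nm,n):
            m=r['pixels']&(d>0); X=W[m]
            if r['p']<.3 or m.sum()<5: continue
            zt=np.percentile(X[:,2],95); T=X[X[:,2]>zt-.008]
            rect=cv2.minAreaRect((T[:,:2]*1000).astype(np.float32))
            print(n,nm,round(r['p'],2),np.round(r['centre']),m.sum(),'zt',zt.round(3),'mean',T.mean(0).round(3),'rect',np.round(rect[0]),np.round(rect[1]),round(rect[2],1), p[m].mean(0).round())
E
```

```text
top cleat1 0.87 [254. 287.] 299 zt 0.059 mean [0.281 0.206 0.055] rect [281. 207.] [50. 55.] 31.4 [ 71. 134. 126.]
top cleat1 0.7 [280. 256.] 227 zt 0.059 mean [0.364 0.115 0.055] rect [365. 115.] [46. 55.] 48.4 [ 76. 150. 142.]
top cleat1 0.67 [247. 240.] 254 zt 0.059 mean [0.431 0.236 0.055] rect [431. 237.] [51. 55.] 83.5 [171. 174. 183.]
top cleat1 0.52 [225. 210.] 274 zt 0.059 mean [0.529 0.304 0.055] rect [530. 304.] [50. 56.] 82.6 [164. 166. 174.]
top cleat1 0.5 [269. 226.] 256 zt 0.059 mean [0.472 0.151 0.055] rect [473. 151.] [49. 56.] 80.3 [170. 173. 182.]
top cleat1 0.44 [429. 270.] 794 zt 0.029 mean [ 0.313 -0.365  0.025] rect [ 285. -369.] [ 88. 260.] 67.4 [135. 113.  87.]
top jar 0.62 [300. 226.] 185 zt 0.065 mean [0.477 0.052 0.061] rect [476.  52.] [40. 43.] 89.4 [163. 164. 168.]
top endstop 0.47 [260. 160.] 228 zt 0.113 mean [0.687 0.186 0.11 ] rect [688. 185.] [26. 70.] 68.3 [101. 100.  96.]
top carriage 0.59 [320. 181.] 412 zt 0.114 mean [ 0.617 -0.008  0.11 ] rect [618.  -4.] [63. 74.] 69.7 [101.  99.  94.]
top pad 0.41 [311. 178.] 121 zt 0.113 mean [0.627 0.022 0
[... 1682 characters left out ...]
pad 0.77 [296. 217.] 248 zt 0.111 mean [0.628 0.027 0.108] rect [628.  25.] [16. 70.] 71.3 [46. 39. 31.]
side wheel 0.92 [319. 158.] 752 zt 0.222 mean [ 0.529 -0.127  0.224] rect [ 528. -128.] [22. 22.] 58.4 [85. 75. 67.]
side handle_mid 0.65 [325. 153.] 137 zt 0.228 mean [ 0.528 -0.126  0.226] rect [ 529. -126.] [18. 21.] 89.3 [41. 33. 26.]
side bar_mid 0.63 [293. 223.] 6127 zt 0.166 mean [ 0.554 -0.148  0.175] rect [ 559. -159.] [107. 111.] 61.0 [75. 70. 64.]
side pad_face 0.71 [327. 151.] 140 zt 0.228 mean [ 0.527 -0.126  0.226] rect [ 526. -128.] [20. 19.] 47.5 [45. 37. 30.]
side pad_face 0.59 [295. 215.] 196 zt 0.111 mean [0.626 0.027 0.108] rect [626.  25.] [17. 67.] 70.4 [42. 35. 28.]
```

```bash
python3 - <<'E'
import cv2
a=cv2.imread('pics/top0.png')[140:310,180:400]; cv2.imwrite('pics/topc.png',cv2.resize(a,None,fx=3.5,fy=3.5,interpolation=cv2.INTER_CUBIC))
a=cv2.imread('pics/side0.png')[130:330,230:430]; cv2.imwrite('pics/sidec.png',cv2.resize(a,None,fx=3,fy=3,interpolation=cv2.INTER_CUBIC))
E
```

```text
(no output)
```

View pics/topc.png

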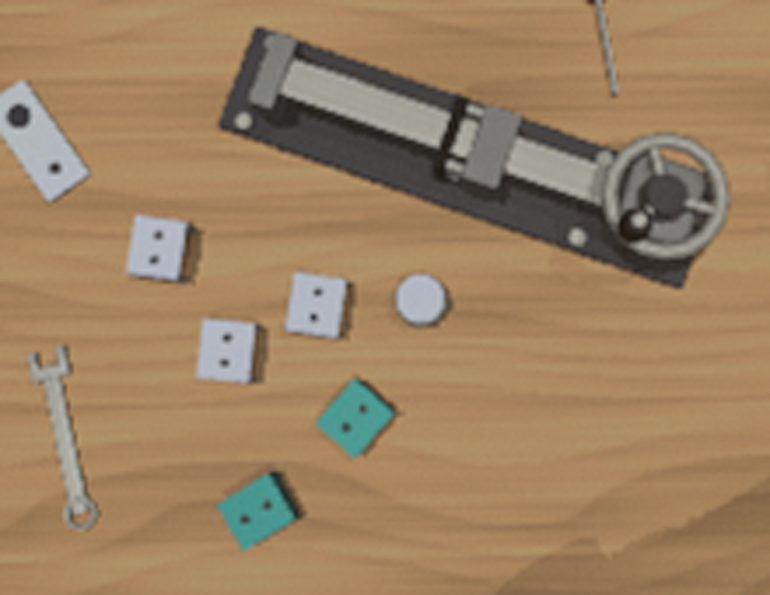

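View pics/sidec.png

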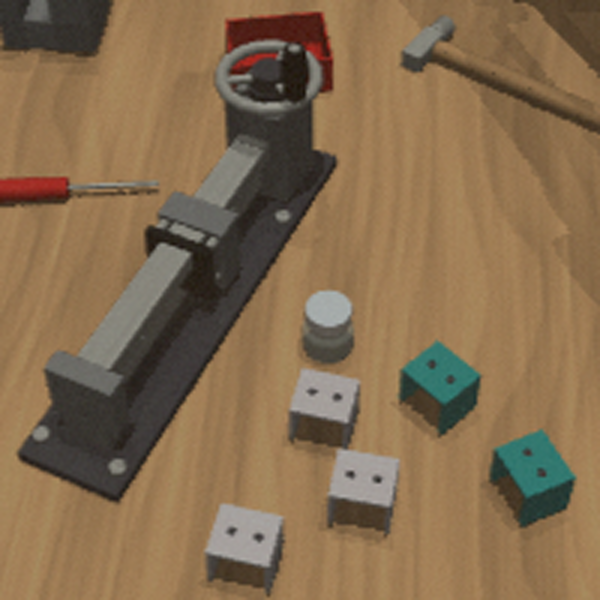

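```bash
python3 - <<'E'
from h import *
from scipy.spatial.transform import Rotation as R
s=robot.sense(); print(R.from_rotvec(s['orientation']).as_matrix().round(3))
for n in ('top','side'):
    d=np.load(f'pics/{n}0.png.npy'); W=cloud(n,d); 
    box=(abs(W[...,0]-.557)<.075)&(abs(W[...,1]+.165)<.08)
    m=box&(abs(W[...,2]-.17)<.008)
    X=W[m]; (c,r)=cv2.minEnclosingCircle((X[:,:2]*1000).astype(np.float32)); print(n,c,r,X[:,2].mean())
    # hub
    h=W[(np.hypot(W[...,0]-c[0]/1000,W[...,1]-c[1]/1000)<.018)&(W[...,2]>.1)]; print('hub z',h[:,2].min(),h[:,2].max())
    # stop top/ pad / carriage extents along u
    a=np.radians(20.3);u=np.array([np.sin(a),np.cos(a)])
    t=W[(abs(W[...,2]-.109)<.006)&(abs(W[...,0]-.65)<.1)&(W[...,1]>-.08)&(W[...,1]<.25)]
    rel=(t[:,:2]-np.array([.683,.176])); al=rel@u*1000; ac=rel@np.array([u[1],-u[0]])*1000
    k=abs(ac)>22
    print(np.histogram(al[k],bins=np.arange(-210,40,5)))
E
```

```text
[[-0.     0.893  0.451]
 [ 0.     0.451 -0.893]
 [-1.     0.    -0.   ]]
top (558.2677612304688, -166.8644256591797) 56.454345703125 0.1671592481707554
hub z 0.1485075066213439 0.17746840075874357
(array([11, 14, 13, 15, 11,  6,  5,  6, 13, 14,  3,  0,  0,  0,  0,  0,  0,
        0,  0,  0,  0,  0,  0,  0,  0,  0,  0,  0,  0,  0,  0,  0,  0,  0,
        0,  0,  0,  0,  0,  0,  0,  3, 15, 10, 16, 14,  9,  0,  0]), array([-210, -205, -200, -195, -190, -185, -180, -175, -170, -165, -160,
       -155, -150, -145, -140, -135, -130, -125, -120, -115, -110, -105,
       -100,  -95,  -90,  -85,  -80,  -75,  -70,  -65,  -60,  -55,  -50,
        -45,  -40,  -35,  -30,  -25,  -20,  -15,  -10,   -5,    0,    5,
         10,   15,   20,   25,   30,   35]))
side (558.281005859375, -161.70533752441406) 58.34619903564453 0.1662042529833978
hub z 0.1424013387723516 0.17479825570512605
(array([13, 12, 15, 10, 15, 16,  2,  5,  6, 12, 15,  7,  0,  0,  0,  0,  0,
        0,  0,  0,  0,  0,  0,  0,  0,  0,  0,  0,  0,  0,  0,  0,  0,  0,
        0,  0,  0,  0,  0,  0,  0,  0,  4, 16, 19, 17, 17, 15,  0]), array([-210, -205, -200, -195, -190, -185, -180, -175, -170, -165, -160,
       -155, -150, -145, -140, -135, -130, -125, -120, -115, -110, -105,
       -100,  -95,  -90,  -85,  -80,  -75,  -70,  -65,  -60,  -55,  -50,
        -45,  -40,  -35,  -30,  -25,  -20,  -15,  -10,   -5,    0,    5,
         10,   15,   20,   25,   30,   35]))
```

```bash
python3 - <<'E'
from h import *
from scipy.spatial.transform import Rotation as R
s=robot.sense(); c=vision.calibration('wrist'); r=np.array(c['R']);p=-r.T@np.array(c['t']); T=R.from_rotvec(s['orientation']).as_matrix()
print(p, 'in tool',T.T@(p-s['tcp_pos']),'axis in tool',T.T@r[2])
E
```

```text
[ 0.35607494 -0.54889526  0.38516758] in tool [-0.16262017  0.07031078  0.00049841] axis in tool [ 0.96680679 -0.25550631 -0.00107892]
```

Emit:
arm_command --deltas '[[[20,45,16],[0,0,0.075]],[[22,45,16],[0,0,0.075]],[[22,45,16],[0,0,0.075]],[[22,45,16],[0,0,0.075]],[[22,45,16],[0,0,0.075]]]'

```text
time_s: 1.78
tcp_pos: [0.4016, -0.3536, 0.3033]
orientation: [0.567, 1.495, -0.568]
force: [1.0, -0.8, 0.8]
width: 0.0873
```

Emit:
arm_command --deltas '[[[22,45,0],[0,0,0.075]],[[25,45,0],[0,0,0.075]],[[25,45,0],[0,0,0.075]],[[25,45,0],[0,0,0.075]],[[25,45,0],[0,0,0.075]]]' --gripper 60

```text
time_s: 2.4
tcp_pos: [0.5237, -0.1286, 0.3028]
orientation: [0.275, 1.553, -0.275]
force: [0.5, 0.0, -0.1]
width: 0.0602
```

```bash
python3 - <<'E'
from h import *
from scipy.spatial.transform import Rotation as R
s=robot.sense(); T=R.from_rotvec(s['orientation']).as_matrix(); print(s['tcp_pos'],T[:,2],T[:,0])
c=vision.calibration('wrist'); p,d=snap('wrist','w1.png'); W=cloud('wrist',d,c)
for nm in ('handle_mid','wheel'):
  for r in vision.silhouettes(nm,'wrist'):
    m=r['pixels']&(d>0); X=W[m]; 
    T_=X[(X[:,2]>.215)&(X[:,2]<.24)]
    print(nm,r['p'],r['centre'],m.sum(),np.percentile(X,[5,50,95],axis=0).round(3).tolist())
    if len(T_)>10: print(cv2.minAreaRect((T_[:,:2]*1000).astype(np.float32)), T_.mean(0))
b=W[(abs(W[...,2]-.167)<.006)&(abs(W[...,0]-.557)<.08)&(abs(W[...,1]+.165)<.08)]
print(cv2.minEnclosingCircle((b[:,:2]*1000).astype(np.float32)))
# ring fit
A=np.c_[2*b[:,:2],np.ones(len(b))]
E
```

```text
[ 0.52368902 -0.12864697  0.30282991] [ 9.39129797e-01 -3.43561959e-01  6.36728638e-04] [ 5.74720580e-04 -2.82310901e-04 -9.99999795e-01]
handle_mid 0.62 [327.5, 203.2] 1082 [[0.521, -0.143, 0.175], [0.532, -0.127, 0.225], [0.542, -0.12, 0.23]]
((530.7237548828125, -132.1052703857422), (23.072139739990234, 23.713459014892578), 36.472225189208984) [ 0.53138653 -0.13045847  0.22626302]
wheel 0.94 [360.5, 204.6] 6627 [[0.514, -0.201, 0.162], [0.558, -0.155, 0.167], [0.609, -0.117, 0.229]]
((530.6014404296875, -131.91622924804688), (23.097875595092773, 23.28851318359375), 37.5471076965332) [ 0.53107979 -0.1308892   0.22705124]
((560.6575317382812, -166.10952758789062), 56.52847671508789)
```

View pics/w1.png

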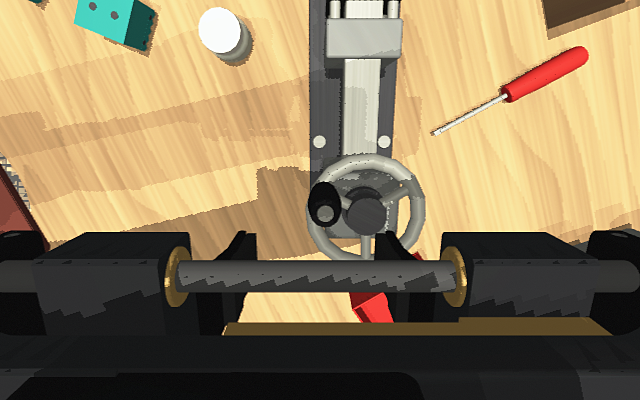

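Emit:
arm_command --deltas '[[[7,-4,0],[0,0,0]],[[0,0,-40],[0,0,0]],[[0,0,-40],[0,0,0]],[[0,0,-31],[0,0,0]],[[0,0,0],[0,0,0]]]'

```text
time_s: 3.18
tcp_pos: [0.5284, -0.1357, 0.1895]
orientation: [0.279, 1.557, -0.279]
force: [0.5, 0.1, 0.7]
width: 0.0598
```

Emit:
arm_command --deltas '[[[0,0,0],[0,0,0]],[[0,0,0],[0,0,0]],[[0,0,0],[0,0,0]],[[0,0,0],[0,0,0]],[[0,0,0],[0,0,0]]]' --gripper 15 --newtons 25

```text
time_s: 3.8
tcp_pos: [0.5299, -0.1338, 0.192]
orientation: [0.277, 1.553, -0.277]
force: [-3.1, 2.0, 5.8]
width: 0.0253
```

```bash
python3 - <<'E'
from h import *
s=robot.sense();print(s['tcp_pos'],s['force'],s['width'])
def arc(t0,n,step=18,r=45):
    t=np.radians(t0+step*np.arange(n+1)); P=np.c_[np.cos(t),np.sin(t)]*r; return np.diff(np.round(P,1),axis=0).round(1)
print(arc(131.4,20).tolist())
E
```

```text
[ 0.52986187 -0.13382851  0.19195914] [-3.14186214  2.00558746  5.75008606] 0.025331607038919002
[[-8.9, -10.9], [-5.2, -13.1], [-0.9, -14.0], [3.5, -13.7], [7.5, -11.9], [10.9, -8.9], [13.1, -5.2], [14.0, -0.9], [13.7, 3.5], [11.9, 7.5], [8.9, 10.9], [5.2, 13.1], [0.9, 14.0], [-3.5, 13.7], [-7.5, 11.9], [-10.9, 8.9], [-13.1, 5.2], [-14.0, 0.9], [-13.7, -3.5], [-11.9, -7.5]]
```

Emit:
arm_command --deltas '[[[-9,-11,0],[0,0,0]],[[-5,-13,0],[0,0,0]],[[-1,-14,0],[0,0,0]],[[3.5,-13.7,0],[0,0,0]],[[7.5,-11.9,0],[0,0,0]]]'

```text
time_s: 4.42
tcp_pos: [0.5262, -0.1982, 0.1919]
orientation: [0.277, 1.553, -0.277]
force: [0.1, 5.0, 4.2]
width: 0.0254
```

Emit:
arm_command --deltas '[[[10.9,-8.9,0],[0,0,0]],[[13.1,-5.2,0],[0,0,0]],[[14,-0.9,0],[0,0,0]],[[13.7,3.5,0],[0,0,0]],[[11.9,7.5,0],[0,0,0]]]'

```text
time_s: 5.05
tcp_pos: [0.5897, -0.2014, 0.1919]
orientation: [0.277, 1.555, -0.277]
force: [-10.9, 7.7, 12.3]
width: 0.0252
```

Emit:
arm_command --deltas '[[[8.9,10.9,0],[0,0,0]],[[5.2,13.1,0],[0,0,0]],[[0.9,14,0],[0,0,0]],[[-3.5,13.7,0],[0,0,0]],[[-7.5,11.9,0],[0,0,0]]]'

```text
time_s: 5.68
tcp_pos: [0.5948, -0.1395, 0.192]
orientation: [0.277, 1.55, -0.279]
force: [0.0, -5.2, 6.2]
width: 0.0251
```

Emit:
arm_command --deltas '[[[-10.9,8.9,0],[0,0,0]],[[-13.1,5.2,0],[0,0,0]],[[-14,0.9,0],[0,0,0]],[[-13.7,-3.5,0],[0,0,0]],[[-11.9,-7.5,0],[0,0,0]]]'

```text
time_s: 6.3
tcp_pos: [0.5296, -0.1338, 0.192]
orientation: [0.277, 1.552, -0.276]
force: [7.4, -2.4, 3.8]
width: 0.0253
```

Emit:
arm_command --deltas '[[[-9,-11,0],[0,0,0]],[[-5,-13,0],[0,0,0]],[[-1,-14,0],[0,0,0]],[[3.5,-13.7,0],[0,0,0]],[[7.5,-11.9,0],[0,0,0]]]'

```text
time_s: 6.92
tcp_pos: [0.5254, -0.1973, 0.1919]
orientation: [0.278, 1.554, -0.276]
force: [2.2, 7.0, 9.0]
width: 0.025
```

Emit:
arm_command --deltas '[[[10.9,-8.9,0],[0,0,0]],[[13.1,-5.2,0],[0,0,0]],[[14,-0.9,0],[0,0,0]],[[13.7,3.5,0],[0,0,0]],[[11.9,7.5,0],[0,0,0]]]'

```text
time_s: 7.55
tcp_pos: [0.5882, -0.2025, 0.1918]
orientation: [0.278, 1.556, -0.278]
force: [-7.8, 3.0, 13.0]
width: 0.0249
```

Emit:
arm_command --deltas '[[[8.9,10.9,0],[0,0,0]],[[5.2,13.1,0],[0,0,0]],[[0.9,14,0],[0,0,0]],[[-3.5,13.7,0],[0,0,0]],[[-7.5,11.9,0],[0,0,0]]]'

```text
time_s: 8.18
tcp_pos: [0.594, -0.1386, 0.1919]
orientation: [0.277, 1.551, -0.277]
force: [2.1, -3.2, 6.8]
width: 0.0257
```

Emit:
arm_command --deltas '[[[-10.9,8.9,0],[0,0,0]],[[-13.1,5.2,0],[0,0,0]],[[-14,0.9,0],[0,0,0]],[[-13.7,-3.5,0],[0,0,0]],[[-11.9,-7.5,0],[0,0,0]]]'

```text
time_s: 8.8
tcp_pos: [0.5297, -0.1338, 0.1919]
orientation: [0.277, 1.552, -0.276]
force: [6.1, -0.9, 5.2]
width: 0.0255
```

```bash
cat > gap.py <<'E'
from h import *
import sys
a=np.radians(20.2);u=np.array([np.sin(a),np.cos(a)])
for n in ('top','side'):
    p,d=snap(n,f'{sys.argv[1]}_{n}.png'); W=cloud(n,d)
    t=W[(abs(W[...,2]-.109)<.006)&(abs(W[...,0]-.62)<.15)&(W[...,1]>-.12)&(W[...,1]<.25)]
    rel=(t[:,:2]-np.array([.683,.176])); al=rel@u*1000; ac=rel@np.array([u[1],-u[0]])*1000
    k=(abs(ac)>24)&(abs(ac)<40)
    h,e=np.histogram(al[k],bins=np.arange(-300,40,3)); print(n,[(int(e[i]),int(h[i])) for i in range(len(h)) if h[i]])
E
python3 gap.py g1
```

```text
top [(-282, 8), (-279, 8), (-276, 7), (-273, 7), (-270, 7), (-267, 6), (-264, 7), (-261, 8), (-258, 7), (-255, 7), (-252, 5), (-249, 7), (-246, 4), (-243, 5), (-240, 3), (-237, 3), (-234, 3), (-231, 7), (-228, 7), (-225, 8), (-222, 7), (-3, 3), (0, 5), (3, 9), (6, 4), (9, 9), (12, 7), (15, 8), (18, 4), (21, 6)]
side [(-282, 1), (-279, 5), (-276, 3), (-273, 11), (-270, 7), (-267, 4), (-264, 7), (-261, 8), (-258, 2), (-255, 8), (-252, 7), (-249, 7), (-246, 12), (-243, 5), (-240, 1), (-237, 3), (-234, 2), (-228, 5), (-225, 5), (-222, 5), (-219, 11), (-216, 7), (0, 2), (3, 4), (6, 7), (9, 8), (12, 13), (15, 6), (18, 7), (21, 10), (24, 13), (27, 2)]
```

Emit:
arm_command --deltas '[[[-9,-11,0],[0,0,0]],[[-5,-13,0],[0,0,0]],[[-1,-14,0],[0,0,0]],[[3.5,-13.7,0],[0,0,0]],[[7.5,-11.9,0],[0,0,0]]]'

```text
time_s: 9.52
tcp_pos: [0.5255, -0.1973, 0.1919]
orientation: [0.278, 1.554, -0.276]
force: [2.8, 6.8, 8.7]
width: 0.0254
```

Emit:
arm_command --deltas '[[[10.9,-8.9,0],[0,0,0]],[[13.1,-5.2,0],[0,0,0]],[[14,-0.9,0],[0,0,0]],[[13.7,3.5,0],[0,0,0]],[[0,0,0],[0,0,0]]]'

```text
time_s: 10.15
tcp_pos: [0.5781, -0.2087, 0.1919]
orientation: [0.277, 1.553, -0.276]
force: [2.8, 1.5, 8.4]
width: 0.0254
```

Emit:
arm_command --deltas '[[[3.2,1.6,0],[0,0,0]],[[3.1,1.8,0],[0,0,0]],[[2.9,2,0],[0,0,0]],[[2.7,2.3,0],[0,0,0]],[[2.5,2.6,0],[0,0,0]]]'

```text
time_s: 10.78
tcp_pos: [0.5906, -0.2002, 0.1919]
orientation: [0.277, 1.555, -0.279]
force: [-3.5, -0.8, 10.8]
width: 0.0254
```

Emit:
arm_command --deltas '[[[2.3,2.7,0],[0,0,0]],[[2.1,2.9,0],[0,0,0]],[[1.8,3,0],[0,0,0]],[[0,0,0],[0,0,0]],[[0,0,0],[0,0,0]]]'

```text
time_s: 11.4
tcp_pos: [0.5974, -0.1918, 0.1919]
orientation: [0.277, 1.554, -0.279]
force: [-0.2, -1.7, 8.3]
width: 0.0252
```

Emit:
arm_command --deltas '[[[1.6,3.2,0],[0,0,0]],[[1.4,3.3,0],[0,0,0]],[[0,0,0],[0,0,0]],[[0,0,0],[0,0,0]],[[0,0,0],[0,0,0]]]'

```text
time_s: 12.02
tcp_pos: [0.6008, -0.1855, 0.192]
orientation: [0.277, 1.553, -0.279]
force: [1.3, -2.6, 6.7]
width: 0.0256
```

```bash
python3 gap.py g2
```

```text
top [(-300, 6), (-297, 6), (-294, 6), (-291, 9), (-288, 8), (-285, 7), (-282, 9), (-279, 7), (-276, 7), (-273, 8), (-270, 8), (-267, 6), (-264, 4), (-261, 5), (-258, 3), (-255, 3), (-252, 5), (-249, 5), (-246, 6), (-243, 7), (-240, 6), (-237, 4), (-3, 4), (0, 7), (3, 6), (6, 3), (9, 7), (12, 8), (15, 7), (18, 8), (21, 4)]
side [(-297, 3), (-294, 2), (-291, 5), (-288, 7), (-285, 6), (-282, 9), (-279, 2), (-276, 6), (-273, 7), (-270, 8), (-267, 7), (-264, 9), (-261, 7), (-258, 1), (-255, 2), (-252, 1), (-249, 3), (-246, 3), (-243, 4), (-240, 6), (-237, 7), (-234, 4), (-231, 3), (0, 2), (3, 3), (6, 10), (9, 7), (12, 9), (15, 9), (18, 9), (21, 8), (24, 9), (27, 6)]
```

Emit:
arm_command --deltas '[[[1.1,3.4,0],[0,0,0]],[[0.9,3.4,0],[0,0,0]],[[0.6,3.5,0],[0,0,0]],[[0,0,0],[0,0,0]],[[0,0,0],[0,0,0]]]'

```text
time_s: 12.75
tcp_pos: [0.6018, -0.1825, 0.192]
orientation: [0.276, 1.552, -0.29]
force: [-0.9, -19.6, 7.7]
width: 0.0255
```

Emit:
arm_command --deltas '[[[0,-4,0],[0,0,0]],[[0,0,0],[0,0,0]],[[0,0,0],[0,0,0]],[[0,0,0],[0,0,0]],[[0,0,0],[0,0,0]]]' --gripper 60

```text
time_s: 13.38
tcp_pos: [0.6039, -0.1771, 0.1914]
orientation: [0.277, 1.553, -0.276]
force: [0.5, -0.3, -0.7]
width: 0.0587
```

Emit:
arm_command --deltas '[[[0,0,40],[0,0,0]],[[0,0,50],[0,0,0]],[[-10,20,40],[0,0,0]],[[-20,45,0],[0,0,0]],[[-20,45,0],[0,0,0]]]'

```text
time_s: 14.0
tcp_pos: [0.5535, -0.0662, 0.322]
orientation: [0.277, 1.552, -0.277]
force: [-0.1, 0.5, 0.6]
width: 0.0602
```

Emit:
arm_command --deltas '[[[-20,45,0],[0,0,0]],[[-20,45,0],[0,0,0]],[[-20,45,0],[0,0,0]],[[-20,45,0],[0,0,0]],[[-20,25,0],[0,0,0]]]' --gripper 87

```text
time_s: 14.62
tcp_pos: [0.4527, 0.1401, 0.3218]
orientation: [0.275, 1.553, -0.274]
force: [0.7, 0.1, 0.1]
width: 0.0861
```

```bash
cat > cl.py <<'E'
from h import *
import sys
from scipy.spatial.transform import Rotation as R
s=robot.sense(); T=R.from_rotvec(s['orientation']).as_matrix(); print(s['time_s'],'tcp',s['tcp_pos'].round(4),'jawang',np.degrees(np.arctan2(T[1,2],T[0,2])).round(2),'down',T[:,0].round(4))
c=vision.calibration('wrist'); p,d=snap('wrist',sys.argv[1]+'.png'); W=cloud('wrist',d,c)
for r in vision.silhouettes('cleat1','wrist'):
    m=r['pixels']&(d>0); X=W[m]
    if m.sum()<200: continue
    T_=X[(X[:,2]>.046)&(X[:,2]<.062)]
    if len(T_)<200: print('other',r['p'],r['centre'],X.mean(0));continue
    # robust rect: raster mask in mm
    (cx,cy),(w,h),a=cv2.minAreaRect((T_[:,:2]*1000).astype(np.float32))
    if w<h: L=a
    else: L=a+90
    L=(L+90)%180-90
    print(round(r['p'],2),np.round(r['centre']),'n',len(T_),'ctr',round(cx,1),round(cy,1),'mean',(T_.mean(0)*1000).round(1),'short,long',round(min(w,h),1),round(max(w,h),1),'len-axis ang',round(L,1),'rgb',p[m].mean(0).round())
E
python3 cl.py w2
```

```text
14.625 tcp [0.4527 0.1401 0.3218] jawang -20.05 down [ 4.e-04  3.e-04 -1.e+00]
0.9 [274.  97.] n 1972 ctr 432.4 238.1 mean [432.8 238.3  54.5] short,long 50.2 56.3 len-axis ang 83.7 rgb [233. 234. 232.]
0.85 [263. 203.] n 1566 ctr 367.6 116.6 mean [367.8 117.2  54.5] short,long 50.6 56.1 len-axis ang 47.8 rgb [ 44. 119. 108.]
0.68 [325. 154.] n 1706 ctr 474.7 152.9 mean [474.7 153.5  54.5] short,long 50.2 55.7 len-axis ang 80.8 rgb [233. 229. 223.]
0.56 [172. 164.] n 1786 ctr 282.1 208.6 mean [283.1 208.7  54.5] short,long 51.2 56.4 len-axis ang 30.3 rgb [ 61. 165. 150.]
```

View pics/w2.png

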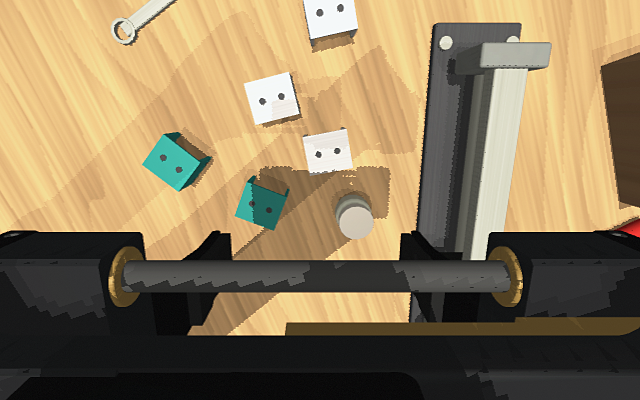

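```bash
cat > bar.py <<'E'
from h import *
import sys
def bar(W):
    m=(abs(W[...,2]-.105)<.004)&(W[...,0]>.58)&(W[...,0]<.74)&(W[...,1]>0)&(W[...,1]<.3)
    X=W[m]
    r=cv2.minAreaRect((X[:,:2]*1000).astype(np.float32)); return X,r
if __name__=='__main__':
    c=vision.calibration('wrist'); p,d=vision.snapshot('wrist'); W=cloud('wrist',d,c)
    a=np.radians(20.2);u=np.array([np.sin(a),np.cos(a)]);v=np.array([u[1],-u[0]])
    X=W[(W[...,2]>.095)&(W[...,2]<.118)&(W[...,0]>.57)&(W[...,0]<.76)&(W[...,1]>-0.02)&(W[...,1]<.3)]
    rel=X[:,:2]-np.array([.683,.176]); al=rel@u*1000; ac=rel@v*1000
    print('z',np.percentile(X[:,2],[5,25,50,75,95]))
    E=[]
    for lo in range(-150,-10,10):
        k=(al>=lo)&(al<lo+10)&(X[:,2]<.1075)
        if k.sum()>20: E.append((lo+5,ac[k].min(),ac[k].max()));
    E=np.array(E); print(E.round(1).tolist())
    print('slope min/max',np.polyfit(E[:,0],E[:,1],1),np.polyfit(E[:,0],E[:,2],1))
    k=(abs(ac)>22)&(abs(ac)<38)&(X[:,2]>.1065)
    print('stop top along',al[k].min(),al[k].max(),'across',ac[k].min(),ac[k].max(),np.histogram(al[k],bins=np.arange(-10,40,2)))
E
python3 bar.py
```

```text
z [0.09950467 0.10452918 0.10534356 0.10650235 0.1106967 ]
[[-145.0, -15.6, 20.7], [-135.0, -16.0, 20.4], [-125.0, -15.7, 20.5], [-115.0, -15.6, 21.2], [-105.0, -15.7, 20.3], [-95.0, -15.9, 21.0], [-85.0, -15.8, 21.1], [-75.0, -15.8, 20.4], [-65.0, -15.8, 20.7], [-55.0, -15.9, 21.0], [-45.0, -15.9, 20.4], [-35.0, -16.0, 20.7], [-25.0, -15.9, 20.5], [-15.0, -16.1, 20.0]]
slope min/max [-2.45804881e-03 -1.60357075e+01] [-2.28113726e-03  2.04526108e+01]
stop top along 1.0583050627931803 25.662831861044967 across -33.88233279529092 37.98128000021585 (array([ 0,  0,  0,  0,  0, 25, 54, 58, 59, 56, 64, 55, 56, 55, 54, 56, 55,
       48,  0,  0,  0,  0,  0,  0]), array([-10,  -8,  -6,  -4,  -2,   0,   2,   4,   6,   8,  10,  12,  14,
        16,  18,  20,  22,  24,  26,  28,  30,  32,  34,  36,  38]))
```

Emit:
arm_command --deltas '[[[11,6,-50],[0,0,0.1]],[[11,7,-55],[0,0,0.093]],[[0,0,-55],[0,0,0]],[[0,0,-55],[0,0,0]],[[0,0,-20],[0,0,0]]]'

```text
time_s: 15.4
tcp_pos: [0.4745, 0.1486, 0.083]
orientation: [0.125, 1.572, -0.128]
force: [0.3, -0.1, 0.1]
width: 0.0869
```

```bash
python3 cl.py w3
```

```text
15.4 tcp [0.4745 0.1486 0.083 ] jawang -9.24 down [-0.0049 -0.0012 -1.    ]
0.72 [312. 222.] n 7251 ctr 474.9 154.1 mean [475.1 155.3  54.4] short,long 48.2 56.2 len-axis ang 80.8 rgb [141. 136. 130.]
0.63 [215.  82.] n 10336 ctr 432.5 238.0 mean [433.3 238.8  54.5] short,long 50.2 56.8 len-axis ang 83.8 rgb [226. 227. 223.]
0.55 [ 19. 192.] n 1833 ctr 303.9 194.2 mean [304.4 198.4  53.5] short,long 24.8 50.3 len-axis ang -24.2 rgb [ 36. 102.  93.]
```

View pics/w3.png

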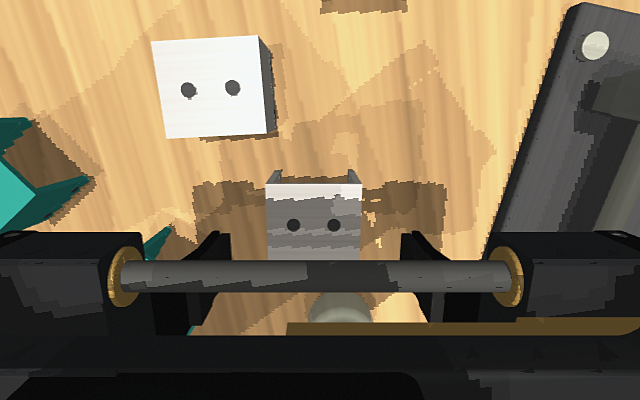

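Emit:
arm_command --deltas '[[[0,0,-30],[0,0,0]],[[0,0,-30],[0,0,0]],[[0,0,-10],[0,0,0]],[[0,0,0],[0,0,0]],[[0,0,0],[0,0,0]]]'

```text
time_s: 16.12
tcp_pos: [0.477, 0.1507, 0.0179]
orientation: [0.126, 1.565, -0.125]
force: [0.2, -0.7, -0.0]
width: 0.0868
```

Emit:
arm_command --deltas '[[[0,0,0],[0,0,0]],[[0,0,0],[0,0,0]],[[0,0,0],[0,0,0]],[[0,0,0],[0,0,0]],[[0,0,5],[0,0,0]]]' --gripper 45 --newtons 20

```text
time_s: 16.75
tcp_pos: [0.4755, 0.1503, 0.0213]
orientation: [0.125, 1.568, -0.126]
force: [-0.1, -0.5, -0.5]
width: 0.0563
```

Emit:
arm_command --deltas '[[[0,0,40],[0,0,0]],[[0,0,60],[0,0,0]],[[17,0,60],[0,0,-0.06]],[[45,-2,20],[0,0,-0.067]],[[45,-2,0],[0,0,-0.066]]]'

```text
time_s: 17.38
tcp_pos: [0.5854, 0.1465, 0.2047]
orientation: [0.28, 1.548, -0.278]
force: [0.4, -0.0, -1.0]
width: 0.056
```

Emit:
arm_command --deltas '[[[45,-2,0],[0,0,0]],[[45,-3,0],[0,0,0]],[[0,0,0],[0,0,0]],[[0,0,0],[0,0,0]],[[0,0,0],[0,0,0]]]'

```text
time_s: 18.0
tcp_pos: [0.6722, 0.1419, 0.2021]
orientation: [0.276, 1.553, -0.276]
force: [0.6, -0.6, -1.6]
width: 0.0559
```

```bash
cat > held.py <<'E'
from h import *
import sys
from scipy.spatial.transform import Rotation as R
s=robot.sense(); T=R.from_rotvec(s['orientation']).as_matrix(); print(s['time_s'],'tcp',s['tcp_pos'].round(4),'F',s['force'].round(1),'jawang',np.degrees(np.arctan2(T[1,2],T[0,2])).round(2))
a=np.radians(20.05);u=np.array([np.sin(a),np.cos(a)]);v=np.array([u[1],-u[0]]); S=np.array([.6854,.1761])
c=vision.calibration('wrist'); p,d=snap('wrist',sys.argv[1]+'.png'); W=cloud('wrist',d,c)
for r in vision.silhouettes('cleat1','wrist'):
    m=r['pixels']&(d>0)&(W[...,2]>.06); X=W[m]
    if len(X)<200: continue
    zt=np.median(X[X[:,2]>np.percentile(X[:,2],90)-.006][:,2]); T_=X[abs(X[:,2]-zt)<.005]; rel=(T_[:,:2]-S)*1000
    print(round(r['p'],2),np.round(r['centre']),'ztop',zt.round(4),'along',np.percentile(rel@u,[1,99]).round(1),'across',np.percentile(rel@v,[1,99]).round(1),'rectang',cv2.minAreaRect((T_[:,:2]*1000).astype(np.float32)))
E
python3 held.py w4
```

```text
18.0 tcp [0.6722 0.1419 0.2021] F [ 0.6 -0.6 -1.6] jawang -20.18
0.93 [317. 251.] ztop 0.2398 along [-52.1  -9.1] across [-27.3  27.6] rectang ((674.837890625, 146.89854431152344), (44.6931266784668, 56.39581298828125), 69.94456481933594)
```

View pics/w4.png

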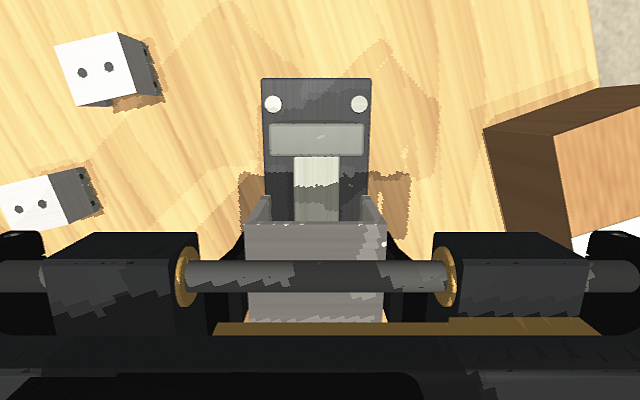

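Emit:
arm_command --deltas '[[[0,0,-40],[0,0,0]],[[0,0,-40],[0,0,0]],[[0,0,-30],[0,0,0]],[[0,0,-12],[0,0,0]],[[0,0,0],[0,0,0]]]'

```text
time_s: 18.73
tcp_pos: [0.6727, 0.1414, 0.0797]
orientation: [0.277, 1.553, -0.277]
force: [-0.8, 0.7, -1.7]
width: 0.0559
```

Emit:
arm_command --deltas '[[[0,0,-3],[0,0,0]],[[0,0,-3],[0,0,0]],[[0,0,-2],[0,0,0]],[[0,0,0],[0,0,0]],[[0,0,0],[0,0,0]]]'

```text
time_s: 19.35
tcp_pos: [0.6731, 0.1415, 0.0717]
orientation: [0.277, 1.553, -0.277]
force: [0.8, -0.7, -0.3]
width: 0.0561
```

Emit:
arm_command --deltas '[[[0,0,0],[0,0,0]],[[0,0,0],[0,0,0]],[[0,0,0],[0,0,0]],[[0,0,20],[0,0,0]],[[0,0,40],[0,0,0]]]' --gripper 87

```text
time_s: 19.98
tcp_pos: [0.6721, 0.1412, 0.1318]
orientation: [0.276, 1.556, -0.278]
force: [0.6, 0.0, 0.4]
width: 0.0864
```

Emit:
arm_command --deltas '[[[0,0,55],[0,0,0]],[[0,0,60],[0,0,0]],[[-45,10,20],[0,0,0.06]],[[-45,10,0],[0,0,0.06]],[[-40,10,0],[0,0,0.06]]]'

```text
time_s: 20.6
tcp_pos: [0.5416, 0.1723, 0.2685]
orientation: [0.134, 1.564, -0.133]
force: [0.5, 0.2, 0.3]
width: 0.0871
```

```bash
python3 cl.py w5;python3 held.py w5b
```

```text
20.6 tcp [0.5416 0.1723 0.2685] jawang -9.76 down [ 2.3e-03  2.0e-04 -1.0e+00]
0.88 [198. 149.] n 2350 ctr 412.2 218.8 mean [413.4 219.4  54.4] short,long 50.1 56.9 len-axis ang 83.1 rgb [212. 211. 207.]
0.87 [ 88. 183.] n 2318 ctr 282.2 208.7 mean [283.6 209.   54.4] short,long 52.1 56.6 len-axis ang 30.4 rgb [ 53. 151. 138.]
0.82 [177. 240.] n 1454 ctr 365.6 118.8 mean [365.4 123.1  54.4] short,long 49.3 50.8 len-axis ang -42.4 rgb [ 56. 163. 150.]
0.76 [281.  49.] n 2848 ctr 531.5 305.3 mean [531.7 305.4  54.6] short,long 50.4 56.1 len-axis ang 81.6 rgb [237. 239. 239.]
other 0.75 [444.7, 187.7] [0.66955434 0.1461442  0.10362591]
20.7 tcp [0.5396 0.174  0.2691] F [-0.3  0.4  0.6] jawang -9.57
0.84 [446. 190.] ztop 0.1092 along [-58.6  -9.4] across [-27.2  28.3] rectang ((674.42529296875, 143.73809814453125), (50.54271697998047, 57.21747589111328), 70.07207489013672)
```

View pics/w5.png

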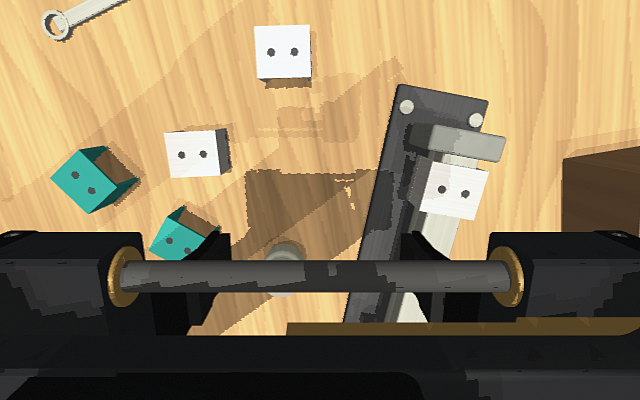

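Emit:
arm_command --deltas '[[[-3,45,-30],[0,0,0.02]],[[-3,45,-40],[0,0,0]],[[-2,41,-50],[0,0,0]],[[0,0,-55],[0,0,0]],[[0,0,-10],[0,0,0]]]'

```text
time_s: 21.42
tcp_pos: [0.5339, 0.2996, 0.0797]
orientation: [0.118, 1.573, -0.123]
force: [0.7, -0.3, 1.0]
width: 0.087
```

```bash
python3 cl.py w6
```

```text
21.425 tcp [0.5339 0.2996 0.0797] jawang -8.8 down [-0.0057 -0.0028 -1.    ]
0.96 [306. 217.] n 7446 ctr 531.8 306.6 mean [532.1 307.9  54.4] short,long 47.7 56.3 len-axis ang 81.9 rgb [140. 135. 129.]
other 0.58 [210.4, 324.6] [0.44153222 0.2290873  0.02520354]
```

Emit:
arm_command --deltas '[[[0,1,-30],[0,0,0]],[[0,0,-25],[0,0,0]],[[0,0,-10],[0,0,0]],[[0,0,0],[0,0,0]],[[0,0,0],[0,0,0]]]'

```text
time_s: 22.15
tcp_pos: [0.5362, 0.3025, 0.02]
orientation: [0.121, 1.565, -0.12]
force: [0.9, 0.5, -0.1]
width: 0.0868
```

Emit:
arm_command --deltas '[[[0,0,0],[0,0,0]],[[0,0,0],[0,0,0]],[[0,0,0],[0,0,0]],[[0,0,0],[0,0,0]],[[0,0,5],[0,0,0]]]' --gripper 45

```text
time_s: 22.78
tcp_pos: [0.5347, 0.3018, 0.0229]
orientation: [0.12, 1.568, -0.121]
force: [-0.8, 0.2, -0.9]
width: 0.0561
```

Emit:
arm_command --deltas '[[[0,0,60],[0,0,0]],[[0,0,60],[0,0,0]],[[10,-20,59],[0,0,-0.05]],[[20,-42,0],[0,0,-0.05]],[[20,-42,0],[0,0,-0.05]]]'

```text
time_s: 23.4
tcp_pos: [0.5857, 0.1974, 0.203]
orientation: [0.239, 1.556, -0.238]
force: [-0.1, -0.1, -1.4]
width: 0.0559
```

Emit:
arm_command --deltas '[[[22,-42,0],[0,0,-0.05]],[[22,-42,0],[0,0,0]],[[21,-34,0],[0,0,0]],[[0,0,0],[0,0,0]],[[0,0,0],[0,0,0]]]'

```text
time_s: 24.02
tcp_pos: [0.6496, 0.0808, 0.2016]
orientation: [0.277, 1.554, -0.276]
force: [-0.5, 0.4, -1.8]
width: 0.0557
```

```bash
python3 held.py w7
```

```text
24.025 tcp [0.6496 0.0808 0.2016] F [-0.5  0.4 -1.8] jawang -20.21
0.83 [315. 116.] ztop 0.1095 along [-58.5  -9.8] across [-26.4  28. ] rectang ((674.377197265625, 143.4451904296875), (49.78370666503906, 55.81809616088867), 69.89375305175781)
0.63 [315. 248.] ztop 0.2377 along [-118.3  -74.2] across [-27.4  27.3] rectang ((652.1190795898438, 85.39361572265625), (45.47688674926758, 56.30624771118164), 69.88077545166016)
```

Emit:
arm_command --deltas '[[[0,0,-40],[0,0,0]],[[0,0,-40],[0,0,0]],[[0,0,-30],[0,0,0]],[[0,0,-12],[0,0,0]],[[0,0,0],[0,0,0]]]'

```text
time_s: 24.75
tcp_pos: [0.6497, 0.0809, 0.0797]
orientation: [0.276, 1.554, -0.276]
force: [-0.8, -0.5, -0.8]
width: 0.0557
```

Emit:
arm_command --deltas '[[[0,0,-3],[0,0,0]],[[0,0,-3],[0,0,0]],[[0,0,0],[0,0,0]],[[0,0,0],[0,0,0]],[[0,0,0],[0,0,0]]]'

```text
time_s: 25.38
tcp_pos: [0.65, 0.0802, 0.0738]
orientation: [0.277, 1.553, -0.277]
force: [-0.8, -0.5, -1.3]
width: 0.0557
```

Emit:
arm_command --deltas '[[[0,0,0],[0,0,0]],[[0,0,0],[0,0,0]],[[0,0,0],[0,0,0]],[[0,0,20],[0,0,0]],[[0,0,40],[0,0,0]]]' --gripper 87

```text
time_s: 26.0
tcp_pos: [0.6491, 0.0801, 0.134]
orientation: [0.277, 1.556, -0.277]
force: [0.6, -0.1, 0.6]
width: 0.0862
```

Emit:
arm_command --deltas '[[[0,0,55],[0,0,0]],[[-10,5,60],[0,0,0.06]],[[-45,20,20],[0,0,0.06]],[[-45,20,0],[0,0,0.06]],[[-45,20,0],[0,0,0.05]]]'

```text
time_s: 26.62
tcp_pos: [0.5036, 0.1463, 0.2705]
orientation: [0.095, 1.566, -0.095]
force: [-0.5, 0.5, 0.5]
width: 0.0868
```

```bash
python3 cl.py w8;python3 held.py w8b
```

```text
26.625 tcp [0.5036 0.1463 0.2705] jawang -6.92 down [ 2.2e-03  2.0e-04 -1.0e+00]
0.83 [226. 117.] n 2479 ctr 412.2 219.1 mean [413.  219.4  54.5] short,long 49.5 56.7 len-axis ang 82.5 rgb [223. 224. 221.]
other 0.82 [453.1, 223.2] [0.64460728 0.08587284 0.10308212]
0.73 [204. 210.] n 1920 ctr 367.8 116.7 mean [368.1 118.9  54.4] short,long 51.1 56.0 len-axis ang 47.9 rgb [ 59. 162. 148.]
0.59 [112. 145.] n 2451 ctr 282.0 208.6 mean [283.3 208.9  54.4] short,long 51.4 56.6 len-axis ang 30.2 rgb [ 56. 159. 145.]
other 0.56 [479.7, 165.2] [0.66841091 0.14651411 0.10256646]
26.725 tcp [0.5011 0.1489 0.271 ] F [ 0.4 -0.   1.2] jawang -6.63
0.95 [481. 167.] ztop 0.1093 along [-58.3  -9.9] across [-27.3  28.2] rectang ((674.373046875, 143.57716369628906), (49.81000900268555, 57.26096725463867), 69.07909393310547)
0.86 [457. 224.] ztop 0.1092 along [-123.8  -74.7] across [-27.9  26.8] rectang ((651.0200805664062, 82.37248992919922), (51.48533248901367, 56.91695785522461), 68.90563201904297)
```

View pics/w8.png

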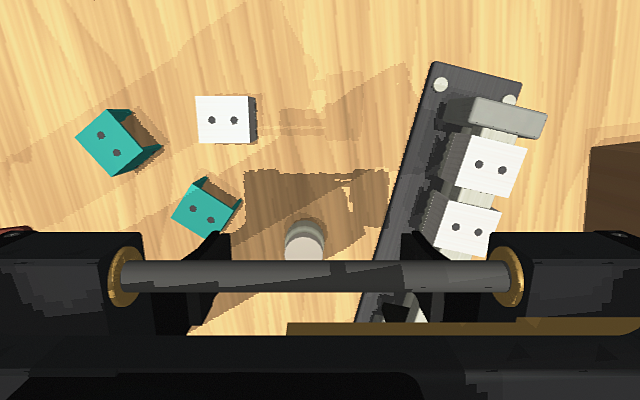

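Emit:
arm_command --deltas '[[[-30,24,-20],[0,0,-0.01]],[[-30,24,-30],[0,0,0]],[[-29,22,-50],[0,0,0]],[[0,0,-55],[0,0,0]],[[0,0,-35],[0,0,0]]]'

```text
time_s: 27.45
tcp_pos: [0.416, 0.2148, 0.0771]
orientation: [0.105, 1.569, -0.105]
force: [0.9, 0.2, 0.6]
width: 0.0872
```

```bash
python3 cl.py w9
```

```text
27.45 tcp [0.416  0.2148 0.0771] jawang -7.66 down [-1.e-03 -3.e-04 -1.e+00]
0.67 [307. 220.] n 7115 ctr 412.5 221.9 mean [412.8 223.   54.4] short,long 44.8 56.1 len-axis ang 82.9 rgb [137. 133. 127.]
0.62 [103. 218.] n 527 ctr 286.8 239.9 mean [288.4 238.7  53.6] short,long 11.8 23.7 len-axis ang 81.0 rgb [ 39. 109.  99.]
other 0.55 [249.7, 321.1] [0.35850524 0.14705187 0.02714679]
```

Emit:
arm_command --deltas '[[[-1,1,-30],[0,0,0]],[[0,0,-22],[0,0,0]],[[0,0,-8],[0,0,0]],[[0,0,0],[0,0,0]],[[0,0,0],[0,0,0]]]'

```text
time_s: 28.18
tcp_pos: [0.4159, 0.2166, 0.0199]
orientation: [0.105, 1.567, -0.104]
force: [0.6, 0.1, 0.0]
width: 0.0871
```

Emit:
arm_command --deltas '[[[0,0,0],[0,0,0]],[[0,0,0],[0,0,0]],[[0,0,0],[0,0,0]],[[0,0,0],[0,0,0]],[[0,0,5],[0,0,0]]]' --gripper 45

```text
time_s: 28.8
tcp_pos: [0.4146, 0.2161, 0.0235]
orientation: [0.104, 1.569, -0.105]
force: [0.4, 0.7, -0.1]
width: 0.0559
```

Emit:
arm_command --deltas '[[[0,0,60],[0,0,0]],[[0,0,60],[0,0,0]],[[20,-18,58],[0,0,-0.06]],[[39,-36,0],[0,0,-0.06]],[[39,-36,0],[0,0,-0.06]]]'

```text
time_s: 29.42
tcp_pos: [0.5139, 0.1257, 0.2018]
orientation: [0.247, 1.554, -0.247]
force: [0.9, 1.1, -1.1]
width: 0.056
```

Emit:
arm_command --deltas '[[[39,-36,0],[0,0,-0.04]],[[39,-36,0],[0,0,0]],[[37,-36,0],[0,0,0]],[[0,0,0],[0,0,0]],[[0,0,0],[0,0,0]]]'

```text
time_s: 30.05
tcp_pos: [0.6271, 0.0192, 0.2001]
orientation: [0.277, 1.554, -0.276]
force: [-0.3, 0.3, -0.6]
width: 0.0558
```

```bash
python3 held.py w10
```

```text
30.05 tcp [0.6271 0.0192 0.2001] F [-0.3  0.3 -0.6] jawang -20.21
0.72 [319. 249.] ztop 0.2357 along [-184.2 -140.2] across [-27.5  27.2] rectang ((629.6050415039062, 23.444599151611328), (45.420833587646484, 56.260498046875), 69.71797943115234)
0.72 [314.  29.] ztop 0.1095 along [-59.4 -25.5] across [-26.4  28.4] rectang ((671.8057250976562, 135.92471313476562), (34.9726448059082, 56.2017936706543), 69.6312026977539)
0.7 [316. 112.] ztop 0.1095 along [-124.6  -75.5] across [-27.   27.8] rectang ((651.4495849609375, 81.99816131591797), (49.49462890625, 56.08585739135742), 69.831298828125)
```

Offset 35.6 mm → draped TCP ≈ 0.0735.

Emit:
arm_command --deltas '[[[0,0,-40],[0,0,0]],[[0,0,-40],[0,0,0]],[[0,0,-30],[0,0,0]],[[0,0,-10],[0,0,0]],[[0,0,0],[0,0,0]]]'

```text
time_s: 30.78
tcp_pos: [0.6274, 0.0193, 0.0808]
orientation: [0.276, 1.553, -0.276]
force: [-0.6, -0.5, -0.4]
width: 0.0559
```

Emit:
arm_command --deltas '[[[0,0,-3],[0,0,0]],[[0,0,-3],[0,0,0]],[[0,0,0],[0,0,0]],[[0,0,0],[0,0,0]],[[0,0,0],[0,0,0]]]'

```text
time_s: 31.4
tcp_pos: [0.6276, 0.0187, 0.0745]
orientation: [0.277, 1.553, -0.277]
force: [-0.1, -1.0, -0.6]
width: 0.0558
```

Emit:
arm_command --deltas '[[[0,0,0],[0,0,0]],[[0,0,0],[0,0,0]],[[0,0,0],[0,0,0]],[[0,0,20],[0,0,0]],[[0,0,40],[0,0,0]]]' --gripper 87

```text
time_s: 32.02
tcp_pos: [0.6266, 0.0186, 0.1348]
orientation: [0.277, 1.555, -0.277]
force: [1.0, 0.2, 1.3]
width: 0.0859
```

Emit:
arm_command --deltas '[[[0,0,55],[0,0,0]],[[0,-10,60],[0,0,0]],[[-10,-40,50],[0,0,0]],[[-10,-45,0],[0,0,0]],[[-5,-40,0],[0,0,0]]]' --gripper 60

```text
time_s: 32.65
tcp_pos: [0.6026, -0.1163, 0.3003]
orientation: [0.277, 1.55, -0.277]
force: [-0.3, -0.1, -0.9]
width: 0.0608
```

```bash
python3 held.py w11; python3 gap.py g3
```

```text
32.65 tcp [ 0.6026 -0.1163  0.3003] F [-0.3 -0.1 -0.9] jawang -20.23
0.83 [290.  34.] ztop 0.1096 along [-190.4 -141.2] across [-27.1  27.6] rectang ((628.5680541992188, 20.464048385620117), (50.18699645996094, 55.50244140625), 69.8628921508789)
0.31 [340. 255.] ztop 0.2285 along [-375.3 -368.1] across [36.9 54.5] rectang ((600.9412841796875, -188.9232177734375), (7.776923656463623, 17.7886962890625), 70.54641723632812)
top [(-300, 2), (-297, 3), (-294, 3), (-291, 4), (-288, 4), (-285, 3), (-282, 4), (-279, 4), (-276, 7), (-273, 7), (-270, 7), (-267, 7), (-264, 3), (-261, 3), (-258, 2), (-255, 4), (-252, 3), (-249, 4), (-246, 6), (-243, 6), (-240, 6), (-237, 3), (-192, 3), (-189, 3), (-186, 3), (-183, 2), (-180, 2), (-177, 4), (-174, 2), (-171, 2), (-168, 2), (-165, 2), (-162, 3), (-159, 2), (-156, 4), (-153, 2), (-150, 2), (-147, 2), (-144, 3), (-126, 3), (-123, 2), (-120, 2), (-117, 2), (-114, 4), (-111, 2), (-108, 3), (-105, 2), (-102, 2), (-99, 2), (-96, 3), (-93, 3), (-90, 2), (-87, 4), (-84, 2), (-81, 2), (-78, 2), (-63, 1), (-60, 3), (-57, 2), (-54, 2), (-51, 1), (-48, 3), (-4
[... 427 characters left out ...]
, (-240, 3), (-237, 7), (-234, 9), (-231, 3), (-189, 3), (-186, 2), (-183, 4), (-180, 1), (-177, 4), (-174, 2), (-171, 3), (-168, 1), (-165, 3), (-162, 4), (-159, 2), (-156, 2), (-153, 4), (-150, 3), (-147, 3), (-144, 3), (-141, 3), (-138, 1), (-126, 1), (-123, 2), (-120, 3), (-117, 1), (-114, 2), (-111, 5), (-108, 3), (-105, 2), (-102, 3), (-99, 2), (-96, 3), (-93, 3), (-90, 4), (-87, 2), (-84, 6), (-78, 4), (-75, 3), (-72, 2), (-60, 1), (-57, 2), (-54, 1), (-51, 4), (-48, 5), (-45, 3), (-42, 3), (-39, 3), (-36, 5), (-33, 2), (-30, 4), (-27, 3), (-24, 6), (-21, 3), (-18, 3), (-15, 3), (-12, 4), (-9, 6), (0, 2), (3, 4), (6, 8), (9, 6), (12, 11), (15, 5), (18, 12), (21, 7), (24, 10), (27, 7)]
```

View pics/w11.png

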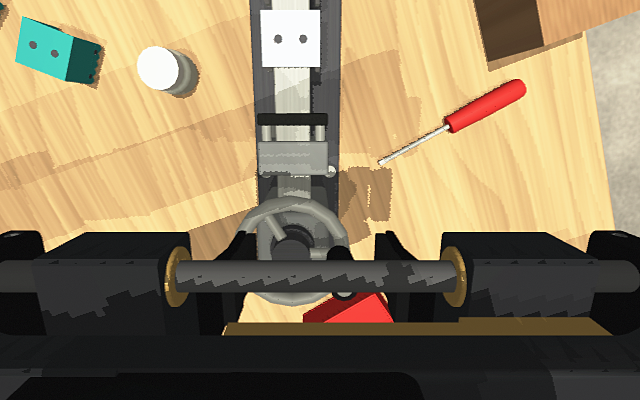

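View pics/g3_top.png

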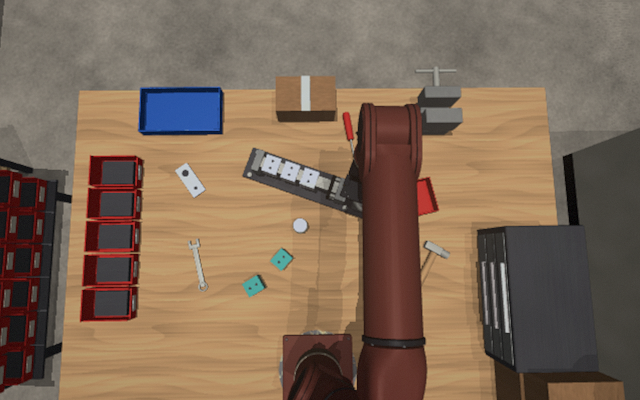

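Emit:
arm_command --deltas '[[[0,-36,0],[0,0,0]],[[-1,-30,0],[0,0,0]],[[0,0,0],[0,0,0]],[[0,0,-40],[0,0,0]],[[0,0,-20],[0,0,0]]]'

```text
time_s: 33.48
tcp_pos: [0.6018, -0.1781, 0.2364]
orientation: [0.276, 1.555, -0.274]
force: [-0.5, 0.5, 0.5]
width: 0.0602
```

```bash
python3 - <<'E'
from h import *
s=robot.sense();print(s['tcp_pos'],s['force'],s['width'])
c=vision.calibration('wrist'); p,d=snap('wrist','w12.png'); W=cloud('wrist',d,c)
b=W[(abs(W[...,2]-.226)<.006)&(abs(W[...,0]-.6)<.03)&(abs(W[...,1]+.18)<.03)]
if len(b): print(len(b),cv2.minEnclosingCircle((b[:,:2]*1000).astype(np.float32)))
def arc(t0,n,step=-18,r=45):
    t=np.radians(t0+step*np.arange(n+1)); P=np.c_[np.cos(t),np.sin(t)]*r; return np.diff(np.round(P,1),axis=0).round(1)
print(arc(-21.4,20).tolist())
E
```

```text
[ 0.60178629 -0.17807173  0.23638662] [-0.54195072  0.5123449   0.54645088] 0.06019179088312458
1241 ((603.5241088867188, -180.97293090820312), 11.708789825439453)
[[-7.1, -12.2], [-10.6, -9.3], [-12.9, -5.6], [-14.0, -1.4], [-13.7, 3.0], [-12.2, 7.1], [-9.3, 10.6], [-5.6, 12.9], [-1.4, 14.0], [3.0, 13.7], [7.1, 12.2], [10.6, 9.3], [12.9, 5.6], [14.0, 1.4], [13.7, -3.0], [12.2, -7.1], [9.3, -10.6], [5.6, -12.9], [1.4, -14.0], [-3.0, -13.7]]
```

View pics/w12.png

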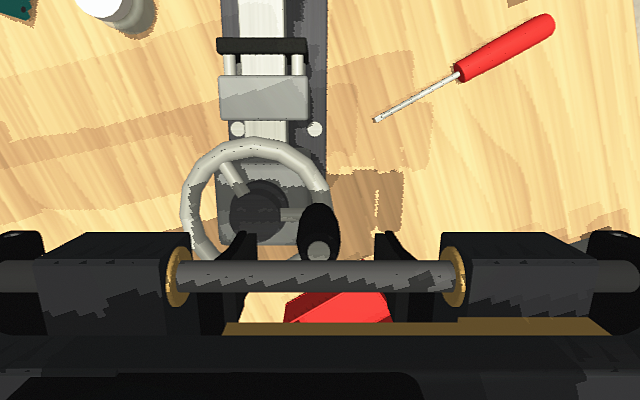

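Emit:
arm_command --deltas '[[[0,-1,-22],[0,0,0]],[[0,0,-22],[0,0,0]],[[0,0,0],[0,0,0]],[[0,0,0],[0,0,0]],[[0,0,0],[0,0,0]]]'

```text
time_s: 34.15
tcp_pos: [0.6026, -0.1816, 0.1951]
orientation: [0.277, 1.551, -0.277]
force: [0.2, -0.8, 0.1]
width: 0.0601
```

Emit:
arm_command --deltas '[[[0,0,0],[0,0,0]],[[0,0,0],[0,0,0]],[[0,0,0],[0,0,0]],[[0,0,0],[0,0,0]],[[0,0,0],[0,0,0]]]' --gripper 15 --newtons 25

```text
time_s: 34.78
tcp_pos: [0.6021, -0.182, 0.1936]
orientation: [0.277, 1.552, -0.277]
force: [1.6, -1.8, -1.4]
width: 0.0253
```

Emit:
arm_command --deltas '[[[-7.1,-12.2,0],[0,0,0]],[[-10.6,-9.3,0],[0,0,0]],[[-12.9,-5.6,0],[0,0,0]],[[-14,-1.4,0],[0,0,0]],[[-13.7,3,0],[0,0,0]]]'

```text
time_s: 35.4
tcp_pos: [0.5431, -0.2084, 0.1936]
orientation: [0.277, 1.552, -0.278]
force: [4.3, -0.8, -1.5]
width: 0.0249
```

Emit:
arm_command --deltas '[[[-12.2,7.1,0],[0,0,0]],[[-9.3,10.6,0],[0,0,0]],[[-5.6,12.9,0],[0,0,0]],[[-1.4,14,0],[0,0,0]],[[3,13.7,0],[0,0,0]]]'

```text
time_s: 36.02
tcp_pos: [0.5185, -0.1483, 0.1936]
orientation: [0.276, 1.552, -0.277]
force: [10.7, -8.4, -9.6]
width: 0.0251
```

Emit:
arm_command --deltas '[[[7.1,12.2,0],[0,0,0]],[[10.6,9.3,0],[0,0,0]],[[12.9,5.6,0],[0,0,0]],[[14,1.4,0],[0,0,0]],[[13.7,-3,0],[0,0,0]]]'

```text
time_s: 36.65
tcp_pos: [0.5754, -0.124, 0.1935]
orientation: [0.276, 1.556, -0.279]
force: [-7.8, -8.9, 4.7]
width: 0.0255
```

Emit:
arm_command --deltas '[[[12.2,-7.1,0],[0,0,0]],[[9.3,-10.6,0],[0,0,0]],[[5.6,-12.9,0],[0,0,0]],[[1.4,-14,0],[0,0,0]],[[-3,-13.7,0],[0,0,0]]]'

```text
time_s: 37.28
tcp_pos: [0.6028, -0.1802, 0.1936]
orientation: [0.277, 1.552, -0.273]
force: [0.2, 4.2, -0.2]
width: 0.0252
```

Emit:
arm_command --deltas '[[[-7.1,-12.2,0],[0,0,0]],[[-10.6,-9.3,0],[0,0,0]],[[-12.9,-5.6,0],[0,0,0]],[[-14,-1.4,0],[0,0,0]],[[-13.7,3,0],[0,0,0]]]'

```text
time_s: 37.9
tcp_pos: [0.5427, -0.2082, 0.1936]
orientation: [0.277, 1.552, -0.278]
force: [3.5, 0.8, -1.9]
width: 0.0253
```

Emit:
arm_command --deltas '[[[-12.2,7.1,0],[0,0,0]],[[-9.3,10.6,0],[0,0,0]],[[-5.6,12.9,0],[0,0,0]],[[-1.4,14,0],[0,0,0]],[[3,13.7,0],[0,0,0]]]'

```text
time_s: 38.52
tcp_pos: [0.5184, -0.1484, 0.1936]
orientation: [0.276, 1.552, -0.277]
force: [9.9, -8.0, -9.2]
width: 0.0251
```

```bash
python3 gap.py g4 | cut -c1-500
```

```text
top [(-255, 6), (-252, 7), (-249, 8), (-246, 6), (-243, 6), (-240, 9), (-237, 6), (-234, 9), (-231, 9), (-228, 7), (-225, 8), (-222, 8), (-219, 2), (-216, 3), (-213, 2), (-210, 4), (-207, 1), (-204, 6), (-201, 6), (-198, 7), (-195, 7), (-192, 3), (-189, 2), (-186, 4), (-183, 3), (-180, 2), (-177, 3), (-174, 2), (-171, 2), (-168, 3), (-165, 4), (-162, 3), (-159, 2), (-156, 3), (-153, 2), (-150, 2), (-147, 2), (-144, 2), (-126, 3), (-123, 3), (-120, 2), (-117, 3), (-114, 3), (-111, 2), (-108, 3), 
side [(-252, 3), (-249, 6), (-246, 6), (-243, 5), (-240, 6), (-237, 9), (-234, 4), (-231, 5), (-228, 6), (-225, 7), (-222, 9), (-219, 4), (-216, 7), (-213, 4), (-210, 2), (-207, 2), (-204, 1), (-201, 4), (-198, 7), (-195, 4), (-192, 8), (-189, 9), (-186, 5), (-183, 3), (-180, 2), (-177, 2), (-174, 2), (-171, 4), (-168, 1), (-165, 5), (-162, 2), (-159, 3), (-156, 2), (-153, 3), (-150, 2), (-144, 4), (-141, 3), (-138, 4), (-126, 1), (-123, 1), (-120, 3), (-117, 2), (-114, 4), (-111, 3), (-108, 5),
```

```bash
python3 - <<'E'
import cv2
a=cv2.imread('pics/g4_side.png')[120:300,230:400]; cv2.imwrite('pics/g4c.png',cv2.resize(a,None,fx=3.3,fy=3.3,interpolation=cv2.INTER_CUBIC))
E
```

```text
(no output)
```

View pics/g4c.png

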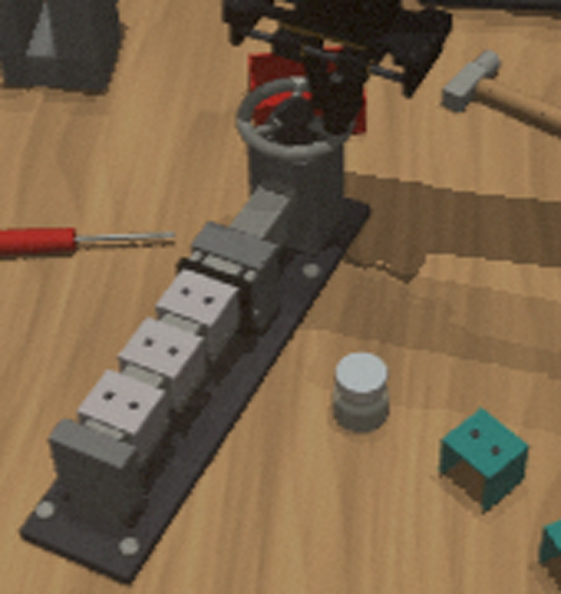

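Emit:
arm_command --deltas '[[[7.1,12.2,0],[0,0,0]],[[10.6,9.3,0],[0,0,0]],[[12.9,5.6,0],[0,0,0]],[[14,1.4,0],[0,0,0]],[[13.7,-3,0],[0,0,0]]]'

```text
time_s: 39.25
tcp_pos: [0.5753, -0.124, 0.1935]
orientation: [0.276, 1.556, -0.279]
force: [-7.0, -8.5, 3.7]
width: 0.0253
```

Emit:
arm_command --deltas '[[[12.2,-7.1,0],[0,0,0]],[[9.3,-10.6,0],[0,0,0]],[[5.6,-12.9,0],[0,0,0]],[[1.4,-14,0],[0,0,0]],[[-3,-13.7,0],[0,0,0]]]'

```text
time_s: 39.88
tcp_pos: [0.6028, -0.1802, 0.1936]
orientation: [0.277, 1.552, -0.273]
force: [1.3, 3.8, -0.1]
width: 0.0255
```

Emit:
arm_command --deltas '[[[-7.1,-12.2,0],[0,0,0]],[[-10.6,-9.3,0],[0,0,0]],[[-12.9,-5.6,0],[0,0,0]],[[-14,-1.4,0],[0,0,0]],[[-13.7,3,0],[0,0,0]]]'

```text
time_s: 40.5
tcp_pos: [0.543, -0.2084, 0.1936]
orientation: [0.277, 1.552, -0.278]
force: [3.5, 0.3, -1.7]
width: 0.0255
```

Emit:
arm_command --deltas '[[[-12.2,7.1,0],[0,0,0]],[[-9.3,10.6,0],[0,0,0]],[[-5.6,12.9,0],[0,0,0]],[[-1.4,14,0],[0,0,0]],[[3,13.7,0],[0,0,0]]]'

```text
time_s: 41.12
tcp_pos: [0.5184, -0.1484, 0.1936]
orientation: [0.276, 1.552, -0.277]
force: [10.0, -8.8, -9.6]
width: 0.0251
```

```bash
cat gap.py|sed 's/abs(ac)>24)/abs(ac)>0)/' >/dev/null; python3 gap.py g5; python3 - <<'E'
import cv2
a=cv2.imread('pics/g5_side.png')[120:300,230:400]; cv2.imwrite('pics/g5c.png',cv2.resize(a,None,fx=3.3,fy=3.3,interpolation=cv2.INTER_CUBIC))
E
```

```text
top [(-225, 8), (-222, 8), (-219, 7), (-216, 7), (-213, 6), (-210, 7), (-207, 7), (-204, 6), (-201, 7), (-198, 7), (-195, 8), (-192, 9), (-189, 5), (-186, 4), (-183, 3), (-180, 2), (-177, 3), (-174, 6), (-171, 6), (-168, 7), (-165, 9), (-162, 4), (-159, 2), (-156, 3), (-153, 2), (-150, 2), (-147, 2), (-144, 3), (-141, 2), (-138, 2), (-135, 3), (-132, 1), (-129, 3), (-126, 3), (-123, 2), (-120, 3), (-117, 3), (-114, 3), (-111, 2), (-108, 2), (-105, 4), (-102, 3), (-99, 2), (-96, 2), (-93, 3), (-90, 2), (-87, 3), (-84, 3), (-81, 2), (-78, 3), (-75, 2), (-72, 2), (-69, 2), (-66, 4), (-63, 1), (-60, 3), (-57, 3), (-54, 2), (-51, 2), (-48, 3), (-45, 2), (-42, 3), (-39, 3), (-36, 2), (-33, 3), (-30, 1), (-27, 2), (-24, 3), (-21, 2), (-18, 4), (-15, 2), (-12, 2), (-3, 2), (0, 9), (3, 7), (6, 6), (9, 5), (12, 7), (15, 9), (18, 6), (21, 4), (24, 1)]
side [(-225, 1), (-222, 2), (-219, 6), (-216, 6), (-213, 8), (-210, 2), (-207, 10), (-204, 5), (-201, 7), (-198, 8), (-195, 8), (-192, 4), (-189, 8), (-186, 10), (-180, 4), (-177, 2), (-174, 2), (-168, 5), (-165, 7), (-162, 4), (-159, 14), (-156, 1), (-153, 4), (-150, 1), (-147, 5), (-144, 2), (-141, 3), (-138, 1), (-135, 2), (-132, 4), (-129, 3), (-126, 2), (-123, 4), (-120, 1), (-117, 5), (-114, 4), (-111, 3), (-105, 5), (-102, 2), (-99, 4), (-96, 3), (-93, 3), (-90, 3), (-87, 1), (-84, 4), (-81, 2), (-78, 4), (-75, 1), (-72, 3), (-69, 4), (-66, 2), (-63, 6), (-60, 2), (-57, 6), (-54, 2), (-51, 4), (-48, 3), (-45, 3), (-42, 3), (-39, 4), (-36, 2), (-33, 1), (-30, 3), (-27, 4), (-24, 3), (-21, 3), (-18, 4), (-15, 2), (-12, 3), (-9, 2), (0, 1), (3, 5), (6, 8), (9, 9), (12, 8), (15, 7), (18, 6), (21, 9), (24, 9), (27, 8)]
```

View pics/g5c.png

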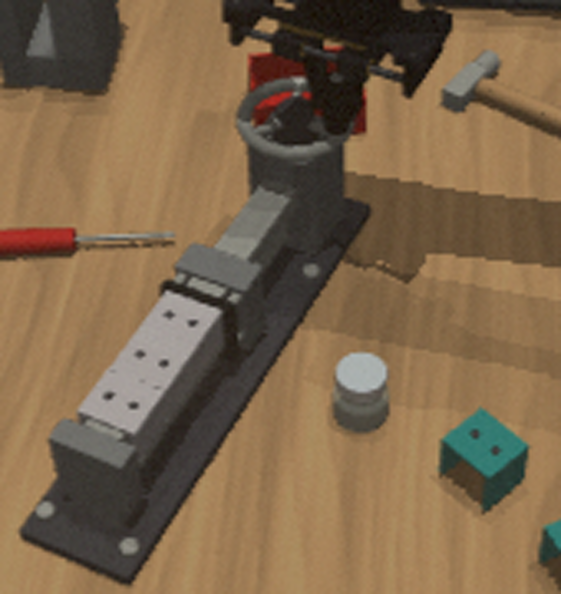

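Emit:
arm_command --deltas '[[[7.1,12.2,0],[0,0,0]],[[10.6,9.3,0],[0,0,0]],[[12.9,5.6,0],[0,0,0]],[[14,1.4,0],[0,0,0]],[[13.7,-3,0],[0,0,0]]]'

```text
time_s: 41.85
tcp_pos: [0.5752, -0.1239, 0.1935]
orientation: [0.276, 1.556, -0.279]
force: [-7.5, -8.0, 5.3]
width: 0.0252
```

Emit:
arm_command --deltas '[[[12.2,-7.1,0],[0,0,0]],[[9.3,-10.6,0],[0,0,0]],[[5.6,-12.9,0],[0,0,0]],[[0,0,0],[0,0,0]],[[0,0,0],[0,0,0]]]'

```text
time_s: 42.48
tcp_pos: [0.6031, -0.1537, 0.1936]
orientation: [0.276, 1.554, -0.277]
force: [-1.7, -3.8, 0.5]
width: 0.0255
```

```bash
cat > fin.py <<'E'
from h import *
import sys
s=robot.sense(); print(s['tcp_pos'].round(4),s['force'].round(1)); q=s['tcp_pos'][:2]-[.5605,-.1663]; print('handle ang',np.degrees(np.arctan2(q[1],q[0])).round(1))
a=np.radians(20.06);u=np.array([np.sin(a),np.cos(a)]);v=np.array([u[1],-u[0]])
for n in ('top','side'):
    p,d=snap(n,f'{sys.argv[1]}_{n}.png'); W=cloud(n,d)
    for nm in ('endstop','pad','carriage'):
        R=vision.silhouettes(nm,n)
        for r in R[:1]:
            m=r['pixels']&(d>0)&(abs(W[...,2]-.11)<.007); X=W[m]; rel=(X[:,:2]-[.6854,.1761])*1000; al=rel@u; print(n,nm,round(r['p'],2),len(X),'al',np.percentile(al,[2,98]).round(1))
    # strip profile at edges of pad (beyond bar and cleat): |ac| 28..36
    rel=(W[...,:2]-[.6854,.1761])*1000; al=rel@u; ac=rel@v
    k=(abs(ac)>28.5)&(abs(ac)<34.5)&(abs(W[...,2]-.11)<.006)&(al>-240)&(al<40)
    h,e=np.histogram(al[k],bins=np.arange(-240,40,2)); print(n,'strip',[(int(e[i]),int(h[i])) for i in range(len(h)) if h[i]])
a=cv2.imread(f'pics/{sys.argv[1]}_side.png')[180:300,230:350]; cv2.imwrite(f'pics/{sys.argv[1]}c.png',cv2.resize(a,None,fx=5,fy=5,interpolation=cv2.INTER_CUBIC))
E
python3 fin.py f1
```

```text
[ 0.6031 -0.1537  0.1936] [-1.7 -3.8  0.5]
handle ang 16.4
top endstop 0.48 158 al [-1.3 21.6]
top pad 0.58 105 al [-165.1 -149.3]
top carriage 0.65 337 al [-212.  -153.2]
top strip [(-214, 1), (-212, 3), (-210, 2), (-208, 3), (-206, 2), (-204, 2), (-202, 2), (-200, 1), (-198, 3), (-196, 2), (-194, 3), (-192, 1), (-190, 2), (-188, 3), (-186, 2), (-184, 2), (-182, 1), (-180, 1), (-176, 2), (-174, 1), (-172, 1), (-170, 1), (-168, 1), (-164, 1), (-162, 1), (-160, 3), (-158, 2), (-156, 3), (-154, 3), (-150, 1), (-118, 1), (-108, 1), (-102, 1), (-98, 1), (-92, 1), (-80, 1), (-78, 1), (-70, 1), (-60, 1), (-54, 1), (-50, 1), (-2, 4), (0, 2), (2, 3), (4, 3), (6, 2), (8, 2), (10, 1), (12, 3), (14, 4), (16, 2), (18, 2), (20, 2)]
side endstop 0.77 228 al [ 0.4 27.3]
side pad 0.5 87 al [-163.1 -145.6]
side carriage 0.91 319 al [-209.3 -148.2]
side strip [(-210, 3), (-208, 1), (-206, 2), (-204, 1), (-202, 3), (-200, 1), (-198, 1), (-196, 3), (-194, 1), (-192, 3), (-190, 3), (-186, 1), (-184, 4), (-180, 3), (-178, 3), (-176, 1), (-166, 1), (-164, 1), (-160, 1), (-158, 2), (-156, 1), (-154, 2), (-152, 1), (-150, 2), (-148, 1), (-144, 1), (-138, 1), (-132, 1), (-130, 1), (-126, 1), (-120, 1), (-118, 1), (-114, 2), (-102, 1), (-94, 1), (-92, 1), (-90, 1), (-88, 1), (-84, 1), (-74, 2), (-70, 1), (-66, 1), (-62, 2), (-56, 1), (-52, 2), (-50, 1), (-46, 1), (-40, 1), (-38, 1), (-36, 1), (-34, 1), (-28, 1), (-24, 1), (-18, 1), (-10, 1), (-4, 1), (-2, 1), (2, 1), (4, 1), (6, 4), (8, 4), (10, 1), (12, 4), (14, 1), (16, 4), (18, 1), (20, 4), (22, 4), (24, 2), (26, 2)]
```

View pics/f1c.png

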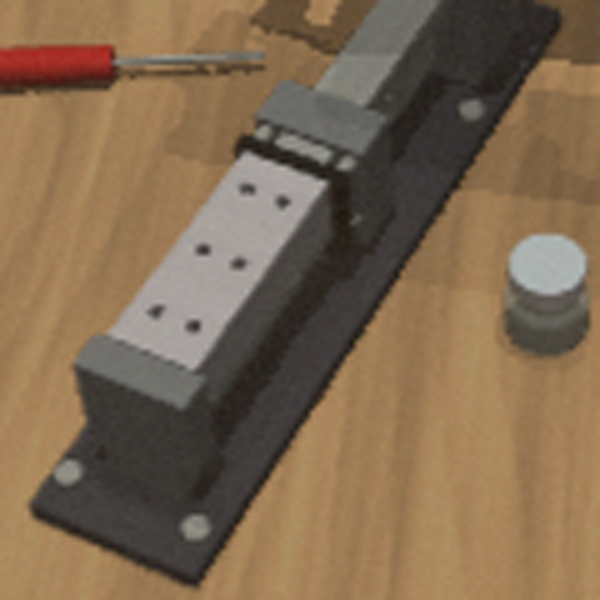

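Emit:
arm_command --deltas '[[[1.3,-7,0],[0,0,0]],[[0.1,-7,0],[0,0,0]],[[-0.9,-7,0],[0,0,0]],[[-2.1,-6.7,0],[0,0,0]],[[0,0,0],[0,0,0]]]'

```text
time_s: 43.5
tcp_pos: [0.6022, -0.182, 0.1936]
orientation: [0.277, 1.552, -0.277]
force: [1.9, 1.5, -0.7]
width: 0.0253
```

```bash
python3 fin.py f2 | grep -v strip
```

```text
[ 0.6022 -0.182   0.1936] [ 1.9  1.5 -0.7]
handle ang -20.6
top endstop 0.53 173 al [-3.9 21.9]
top pad 0.67 61 al [-162.5 -153.4]
top carriage 0.66 358 al [-210.3 -152.3]
side endstop 0.88 205 al [ 3.1 27.6]
side pad 0.57 48 al [-158.6 -148.8]
side carriage 0.57 304 al [-204.  -148.6]
```

View pics/f2c.png

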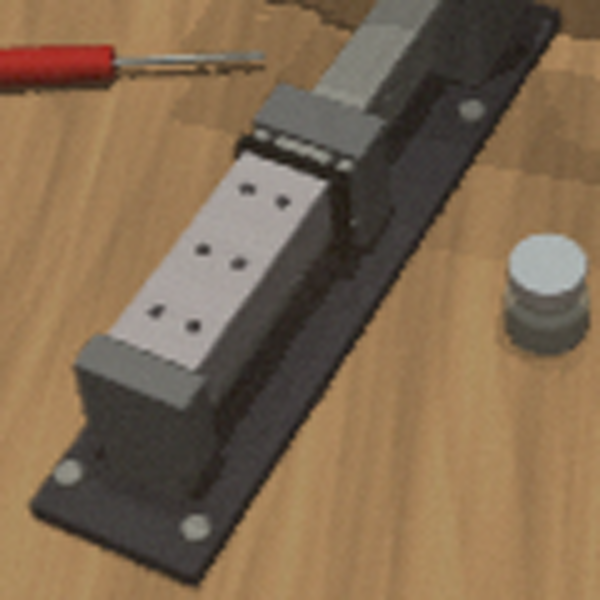

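Emit:
arm_command --deltas '[[[0,0,0],[0,0,0]],[[0,0,0],[0,0,0]],[[0,0,0],[0,0,0]],[[0,0,0],[0,0,0]],[[0,0,0],[0,0,0]]]' --gripper 60

```text
time_s: 44.52
tcp_pos: [0.6018, -0.182, 0.1936]
orientation: [0.277, 1.553, -0.277]
force: [0.4, -1.5, -0.3]
width: 0.0587
```

Emit:
arm_command --deltas '[[[0,0,40],[0,0,0]],[[0,0,50],[0,0,0]],[[0,0,40],[0,0,0]],[[0,40,0],[0,0,0]],[[0,40,0],[0,0,0]]]'

```text
time_s: 45.15
tcp_pos: [0.602, -0.1013, 0.3241]
orientation: [0.278, 1.552, -0.278]
force: [-0.1, 0.7, -0.2]
width: 0.0597
```

Emit:
arm_command --deltas '[[[0,40,0],[0,0,0]],[[0,30,0],[0,0,0]],[[0,0,0],[0,0,0]],[[0,0,0],[0,0,0]],[[0,0,0],[0,0,0]]]'

```text
time_s: 45.78
tcp_pos: [0.6019, -0.0334, 0.3235]
orientation: [0.278, 1.553, -0.279]
force: [0.6, -0.2, 0.9]
width: 0.06
```

```bash
python3 - <<'E'
from h import *
a=np.radians(20.06);u=np.array([np.sin(a),np.cos(a)]);v=np.array([u[1],-u[0]])
print(robot.sense()['tcp_pos'])
c=vision.calibration('wrist'); p,d=snap('wrist','w20.png'); W=cloud('wrist',d,c)
rel=(W[...,:2]-[.6854,.1761])*1000; al=rel@u; ac=rel@v
k=(abs(ac)>30)&(abs(ac)<35)&(abs(W[...,2]-.11)<.005)&(al>-230)&(al<40)
h,e=np.histogram(al[k],bins=np.arange(-230,40,1)); print([(int(e[i]),int(h[i])) for i in range(len(h)) if h[i]])
k=(abs(ac)<26)&(abs(W[...,2]-.109)<.004)&(al>-230)&(al<40)
print(np.percentile(W[...,2][(abs(ac)<26)&(al>-148)&(al<-2)&(W[...,2]>.09)],[2,50,98]))
f,cx,cy=K(c)
b=cv2.resize(cv2.imread('pics/w20.png')[0:235,200:460],None,fx=2.5,fy=2.5,interpolation=cv2.INTER_CUBIC); cv2.imwrite('pics/w20c.png',b)
E
```

```text
[ 0.60189971 -0.03343359  0.32345644]
[(-209, 7), (-208, 5), (-207, 6), (-206, 8), (-205, 8), (-204, 9), (-203, 8), (-202, 9), (-201, 9), (-200, 7), (-199, 11), (-198, 5), (-197, 8), (-196, 10), (-195, 7), (-194, 8), (-193, 10), (-192, 10), (-191, 10), (-190, 10), (-189, 10), (-188, 9), (-187, 9), (-186, 7), (-185, 8), (-184, 8), (-183, 7), (-182, 8), (-181, 8), (-180, 9), (-179, 9), (-178, 9), (-177, 8), (-176, 9), (-175, 9), (-174, 9), (-173, 1), (-172, 1), (-171, 1), (-168, 1), (-166, 2), (-165, 1), (-164, 1), (-163, 1), (-161, 9), (-160, 9), (-159, 9), (-158, 9), (-157, 9), (-156, 10), (-155, 9), (-154, 10), (-153, 9), (-152, 10), (-151, 9)]
[0.1078438  0.10952542 0.11122084]
```

View pics/w20c.png

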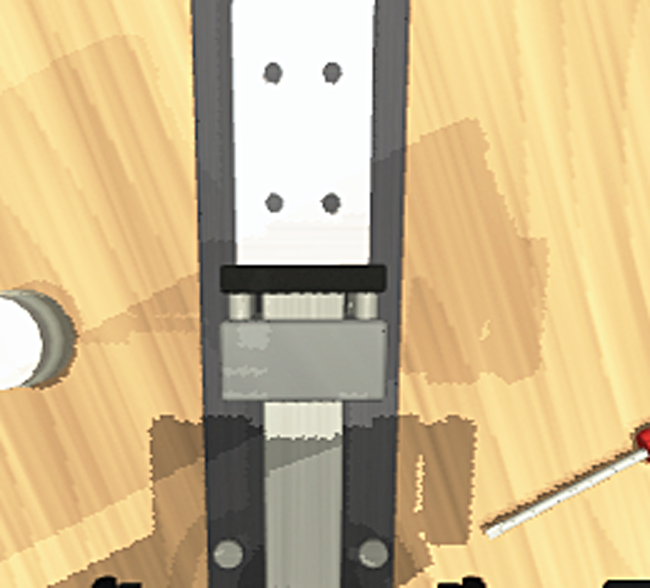

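Emit:
arm_command --deltas '[[[0,40,0],[0,0,0]],[[0,40,0],[0,0,0]],[[0,40,0],[0,0,0]],[[0,0,0],[0,0,0]],[[0,0,0],[0,0,0]]]'

```text
time_s: 46.45
tcp_pos: [0.6021, 0.0869, 0.3234]
orientation: [0.277, 1.553, -0.278]
force: [0.1, 0.0, -0.1]
width: 0.0599
```

```bash
python3 - <<'E'
from h import *
a=np.radians(20.06);u=np.array([np.sin(a),np.cos(a)]);v=np.array([u[1],-u[0]])
c=vision.calibration('wrist'); p,d=snap('wrist','w21.png'); W=cloud('wrist',d,c)
rel=(W[...,:2]-[.6854,.1761])*1000; al=rel@u; ac=rel@v
k=(abs(ac)>30)&(abs(ac)<35)&(abs(W[...,2]-.11)<.005)&(al>-230)&(al<40)
h,e=np.histogram(al[k],bins=np.arange(-230,40,1)); print([(int(e[i]),int(h[i])) for i in range(len(h)) if h[i]])
k=(abs(ac)<27)&(abs(ac)>20)&(al>-155)&(al<6)&(W[...,2]<.104); print('low px along row',np.histogram(al[k],bins=np.arange(-155,8,4)))
cv2.imwrite('pics/w21c.png',cv2.resize(cv2.imread('pics/w21.png')[0:240,160:480],None,fx=2.4,fy=2.4,interpolation=cv2.INTER_CUBIC))
E
```

```text
[(-208, 2), (-207, 2), (-206, 4), (-205, 4), (-204, 2), (-203, 3), (-202, 2), (-201, 5), (-200, 2), (-199, 2), (-198, 4), (-197, 4), (-196, 4), (-195, 4), (-194, 2), (-193, 2), (-192, 3), (-191, 3), (-190, 4), (-189, 2), (-188, 4), (-187, 4), (-186, 3), (-185, 2), (-184, 4), (-183, 3), (-182, 5), (-181, 6), (-180, 7), (-179, 2), (-178, 8), (-177, 9), (-176, 8), (-175, 8), (-174, 12), (-173, 7), (-171, 1), (-169, 1), (-168, 1), (-165, 1), (-164, 1), (-162, 4), (-161, 4), (-160, 8), (-159, 9), (-158, 7), (-157, 6), (-156, 7), (-155, 9), (-154, 8), (-153, 6), (-152, 8), (-151, 11), (-150, 12), (0, 11), (1, 12), (2, 9), (3, 9), (4, 9), (5, 9), (6, 9), (7, 10), (8, 11), (9, 9), (10, 10), (11, 10), (12, 10), (13, 10), (14, 12), (15, 11), (16, 11), (17, 8), (18, 10), (19, 11), (20, 11), (21, 12), (22, 9), (23, 9), (24, 6), (25, 2)]
low px along row (array([3, 3, 2, 3, 3, 2, 3, 3, 3, 3, 3, 3, 3, 2, 3, 3, 3, 3, 3, 3, 3, 3,
       3, 2, 1, 0, 4, 3, 3, 3, 4, 5, 3, 3, 3, 3, 3, 4, 3, 1]), array([-155, -151, -147, -143, -139, -135, -131, -127, -123, -119, -115,
       -111, -107, -103,  -99,  -95,  -91,  -87,  -83,  -79,  -75,  -71,
        -67,  -63,  -59,  -55,  -51,  -47,  -43,  -39,  -35,  -31,  -27,
        -23,  -19,  -15,  -11,   -7,   -3,    1,    5]))
```

View pics/w21c.png

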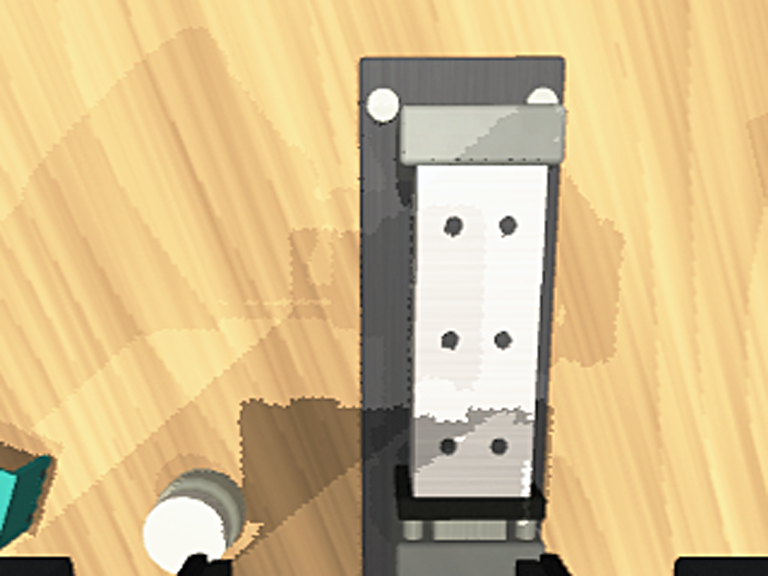

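```bash
python3 -c "
from plant import ticket;print(ticket.finish_job())"
```

```text
the job is handed in; nothing more can be done
None
```

The job is done and handed in at about 46.5 s on the robot's clock: three cleats were present, and all three are on the bar, closed up against the end stop.

- **Winding back:** I wound the handwheel back until the follower met its rear stop; I felt about 20 N there and the pad measured about 235 mm from the end stop.
- **Draping:** All three cleats are draped over the bar. One was knocked a few centimetres aside during the run, so I located it again before picking it up.
- **Winding in:** I then wound the handwheel in about three turns, let go and moved clear.

**Last checks (wrist camera):**
- **Row:** it is closed with no visible gaps and runs from the pad face at −150 mm to the end stop at 0.
- **Spring:** the gap between pad and carriage reads about 12 mm against 16 mm when free, so the pad is pushed back about 4 mm. The handwheel angle suggests about 5 mm. Both are well under the 10 mm limit.
- **Contact with the stop:** the cleats did not move during the last 36° of winding, so they are up against it.
- **Other things:** I did not touch the turquoise look-alikes, the jar or the rest of the bench. I did not measure their final positions.

The top and side cameras disagreed with each other by about 5 mm along the bar, so I relied on the wrist camera for positions. None of the checks failed.

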